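# Set the pasta roller to its third thickness and start it

### The job

The pasta roller still stands on its widest setting, one dot, and the dough is ready for the third. Pull its sprung dial straight out until the locking pin is clear of the notch, turn it left past two dots to the three-dot mark, then ease it on with the pin riding on the plate until you feel it drop fully home: the notch lies somewhat past the mark, and the pin must never be forced against the plate. Then let go and press the green start button on top, leaving the things around it where they stand.

Things in the scene. Friction and masses are not known exactly. Their poses are not given: they have to be found in the camera images.
- roller: Small electric pasta roller, white housings, steel rollers between; 190 mm long (x), 132 wide, 146 high, fixed on a grey mat. Origin on its underside, 3 mm above the worktop, in the plane of the front face below the dial. x runs level into the machine (the dial is pulled to -x), y is to the left as seen facing the dial, z up. The dial's axis is parallel to x, 100 mm above the origin.
- dial: Black thickness dial on the front face: 63 mm skirt disc and hub up to 21.5 mm off the face, on it a bar grip with flat sides, 14 mm thick, 50 mm long across the axis, from there to 51 mm off the face (when home). Origin on its axis, in the plane of the front face when home. Its y and z axes are the machine's at the start and turn with it.
- dial_grip (a point): Point on the dial's axis inside the bar grip, 38 mm in front of the face when home (machine x -0.038, z 0.100). A spring draws the dial in with 5.4 N plus 0.3 N per mm; grease damps it (0.25 N per mm/s; it glides home in 0.3 s). A 4 mm locking pin behind the skirt, 28 mm from the axis, is 5 mm deep in a notch of a hidden plate: pulled 5 mm it is clear, travel ends at 11 mm.
- dial_pointer (a point): Point inside the bar, 22 mm from the axis towards the end with the white pointer line, as far off the face as dial_grip. Pointer angles at the axis, from straight up, positive to the machine's +y (left): one dot -44 degrees (start), two dots -20, three dots +4, four +28. Turning friction 0.04 N m, with the pin rubbing 0.07; the dial stays where it is left.
- bezel (a point): Centre of the dark ring with the white dots, on the face (machine 0, 0, 0.100). The notches of two, three, four dots are 28 degrees apart; the three-dot one lies 3 to 19 degrees past its mark. Let go off a notch, the pin rests on the plate, the dial 4 to 5 mm out; turned on, it drops into the next notch (1.6 degrees of play each side). Over 24 N on the pin (0.65 N m on a locked dial) damages it.
- start_button (a joint): Travel of the green start button, 21 mm wide, on top of the front housing: 0 is up, 0.005 fully down (4 N), it springs back. A press counts from 0.0035.
- start_button_top (a point): Middle of the start button's upper face.
- bowl: Teal bowl, 160 mm wide, 82 mm high, on the worktop to the right of the roller; origin under its centre. Leave alone.
- brush: Purple brush, 272 mm long, lying at the front of the worktop; origin under its centre, long along its y. Leave alone.
- glass: Clear drinking glass, 81 mm wide, 93 mm high, to the right of the roller; origin under its centre. Leave alone.

How it is judged:
By the outcome, as a careful person would: the job done as asked, in the order asked, and still so for the second after the job is handed in, with the robot touching nothing.
It also fails if it takes over 64 s, if anything falls off the work surface, if the arm or the gripper's body presses on something with over 40 N, if the wrist force passes 120 N, or if a joint passes its speed limit or range.

### The arm

A 6-joint arm with a two-finger parallel gripper is mounted at the origin on a cart in front of the work surface, level with it; the furniture and walls round the work are solid. World frame = base frame: x ahead of the robot, y to its left, z up, the work surface at z = 0. Lengths are in m, angles in rad, forces in N, time in s.
With the tool pointing down it reaches from about 0.275 to 0.875 m from the base axis. Payload 12.5 kg.
Tool frame: the origin (TCP) lies at the very end of the fingers, on their centre line; the grasp point (between the pads) lies 19 mm behind it; z points along the fingers, y is the line along which they close (so a half turn about z gives the same grasp; the last joint's range is limited). The gripper opens to 85 mm and grips with 20 to 120 N. Pads are 22 mm wide; open, the fingers measure 114 mm over their backs; the gripper's body (76 mm by 85 mm) begins 54 mm behind the grasp point. The pads swing forward as they close: fully open they stand 13 mm farther back than shut.
Start: joints at [-1.323, 0.351, 1.652, -0, 1.139, -0.085], TCP at [0.18, -0.52, 0.231] pointing down, gripper open.
Joint ranges: [-2.75, 2.75], [-0.79, 2.1], [0.01, 2.65], [-1.57, 4.71], [0.07, 3.14], [-2.87, 2.87]. Speed limits (rad/s): [2.22, 2.22, 2.79, 3.14, 3.14, 3.14].

### API

Orientations are given as a unit quaternion [w, x, y, z].
In Python, from bench import ctrl, cams, order gives the robot as it stands. The module is installed in compiled form; this text tells all that it offers.
- The arm moves only by the tool drive_tool, never from a script. Its argument "deltas" is a list of rows, each a list of 3 entries, a list of its own where there are three numbers: the opening, from 0 (shut) to 1 (fully open), then the shift along the tool's x, y, z in units of 40 mm (1.0 is 40 mm), then the turn, a rotation vector about the tool's x, y, z in units of 10 degrees (1.0 is 10 degrees). A call has 1 to 10 rows; each row is the pose to reach, as a shift and turn from the pose commanded when the call began, along the tool's axes at that moment; what a row does not reach only later rows make up. A row lasts 1/8 s, in which the tool goes at most 62.5 mm and 10.7 degrees, less where a joint would pass 70% of its speed; a pose out of reach is approached as far as the arm can. A call with a gripper value outside its range is refused whole. The fingers move at their own pace and stop on an object; the grip force is fixed at half the most. Time passes only in rows, so rows that repeat a pose let the fingers close. It gives the time, the measured TCP pose, the force, the opening and the grip force at its end, in the units of the state.
- ctrl.get_state(): the state, without advancing time (a new reading comes with each control period).
- cams.capture(name): name is "scene" or "top"; returns a dict with "pixels" (400x640x3 uint8, red, green, blue), "intrinsics" (3x3 intrinsics, pixels), "cam_to_world" (4x4, takes a point from camera to world coordinates). Camera axes: x right, y down, z forward; pixel columns grow to the right and rows downward; lengths in m; the calibration is good to about 2 mm. A picture is of the moment at which its call begins. There is no depth.
- order.job_done(): hands the job in; it is judged then, once.
Trained networks look in a picture, given as the dict that the camera call returned (one of the last four; its "shot" number tells which), for a name from the list of things; names that differ only in an ending like _2 or _b are one class to them, and where a whole thing is asked for, a point or a joint stands for the part that bears it (a point fixed in the world has none). Each returns a list of dicts, best first, with "p" (0 to 1); they miss things now and then, are a little off and sometimes report something else, mostly with a low value. They report only what shows in the picture. A call takes as long as a camera call.
- cams.find_in(picture, label): "location" ([column, row] in pixels, amid what is visible of it).
- cams.pinpoint(picture, label): "location" ([column, row] in pixels: a listed point, or the origin of a listed thing).
The state is a dict: "time": time; "qpos": joint angles; "joint_vel": joint speeds; "effort": joint torques, N m; "position": TCP position; "ee_rot": TCP orientation; "contact_force": force on the tool from outside, world axes, zero at the start; "ft_torque": the same for the moment, N m; "finger_gap": opening from 0.0 (shut) to 1.0 (fully open); "gripper_force": force on a finger pad.
Only numpy, scipy, OpenCV 4.12 (cv2) and the standard library are available. Lean on these libraries where they do the work, as an engineer would, in place of code of your own. Each camera call takes 0.05 s, during which the arm holds its last target. There are 200 camera calls.

## Working session

There is one attempt and no reset: what is moved stays moved. The work goes in short steps, Python scripts to look and compute and a tool call to move; the robot and the scene stay as the last step left them, time stands still between calls to the robot, and variables do not carry over. Pictures are saved under pics/ and viewed, at most 10 in all, crops included, and the job is handed in when it is done.

Besides the shell and the picture viewer there is one more tool, called after "Emit:" in YAML: its name, and indented under it one key for each argument. drive_tool: Moves the arm, as the interface text tells. Its arguments: {"type":"object","properties":{"deltas":{"type":"array"}},"required":["deltas"]}

```bash
mkdir -p pics; cat > h.py <<'E'
import numpy as np, cv2
from bench import ctrl,cams,order
from scipy.spatial.transform import Rotation as R
from scipy.optimize import least_squares
def ray(p,uv):
    K=np.array(p["intrinsics"]);T=np.array(p["cam_to_world"])
    d=T[:3,:3]@np.linalg.solve(K,[uv[0],uv[1],1]);return T[:3,3],d/np.linalg.norm(d)
def proj(p,X):
    K=np.array(p["intrinsics"]);T=np.array(p["cam_to_world"])
    c=(np.asarray(X)-T[:3,3])@T[:3,:3];q=c@K.T;return q[...,:2]/q[...,2:]
def rot():
    q=ctrl.get_state()["ee_rot"];return R.from_quat([q[1],q[2],q[3],q[0]])
E
python3 - <<'E'
from h import *
np.set_printoptions(precision=4,suppress=True)
print(ctrl.get_state())
for c in["scene","top"]:
    p=cams.capture(c);cv2.imwrite(f"pics/{c}0.png",p["pixels"][:,:,::-1])
    print(c,p["shot"],np.array(p["cam_to_world"]),np.array(p["intrinsics"]))
    for l in["roller","dial","dial_grip","dial_pointer","bezel","start_button_top","bowl","brush","glass"]:
        r=cams.pinpoint(p,l);print(l,[(np.round(a["location"],1),round(a["p"],2)) for a in r[:2]])
E
```

```text
{'time': 0.0, 'qpos': array([-1.3226,  0.3512,  1.6524,  0.    ,  1.1391, -0.0846]), 'joint_vel': array([-0.0008,  0.0012,  0.0003, -0.0007, -0.0007,  0.0008]), 'effort': array([  0.0002, -50.6094, -29.1403,  -0.    ,   0.0045,   0.    ]), 'position': array([ 0.1796, -0.5195,  0.2308]), 'ee_rot': array([-0.0006,  0.9862,  0.1656, -0.    ]), 'contact_force': array([-0.6062,  0.1891,  0.9066]), 'ft_torque': array([-0.026 ,  0.0203,  0.0332]), 'gripper_force': 0.0, 'finger_gap': 1.0025499993098275}
scene 1 [[-0.8489 -0.4101  0.3333  0.0585]
 [-0.5283  0.644  -0.5533  0.5011]
 [ 0.0123 -0.6458 -0.7634  0.9891]
 [ 0.      0.      0.      1.    ]] [[460.2743   0.     313.2253]
 [  0.     460.2743 200.2769]
 [  0.       0.       1.    ]]
roller [(array([256.1, 263.8]), 0.94)]
dial [(array([254.6, 244.7]), 0.75)]
dial_grip [(array([263.4, 255.5]), 0.69)]
dial_pointer [(array([266.4, 247.7]), 0.94), (array([255.1, 262.1]), 0.6)]
bezel [(array([257.1, 242.5]), 0.87), (array([262.8, 253.8]), 0.24)]
start_button_top [(array([253.5, 217.6]), 0.39)]
bowl []
brush [(array([358.4, 219.3]), 0.65)]
glass [(array([307.8, 209.1]), 0.82)]
top 2 [[ 0.0106 -0.9985  0.0531  0.3624]
 [-0.9999 -0.011  -0.0058 -0.1359]
 [ 0.0064 -0.0531 -0.9986  1.4195]
 [ 0.      0.      0.      1.    ]] [[514.864    0.     321.3831]
 [  0.     514.864  191.2186]
 [  0.       0.       1.    ]]
roller [(array([253.2, 166.9]), 0.87)]
dial [(array([249.5, 167. ]), 0.61)]
dial_grip [(array([241.3, 176.8]), 0.64)]
dial_pointer [(array([242.6, 181.1]), 0.49)]
bezel []
start_button_top [(array([249.6, 157.9]), 0.48)]
bowl [(array([403.3, 208.5]), 0.7)]
brush [(array([351.1, 218.6]), 0.66)]
glass [(array([333. , 172.4]), 0.7)]
```

```bash
python3 - <<'E'
import cv2,numpy as np
a=cv2.imread("pics/scene0.png")[130:330,150:420];b=cv2.imread("pics/top0.png")[80:260,180:450]
cv2.imwrite("pics/a.png",np.hstack([cv2.resize(x,(395,560 if 0 else 290),interpolation=cv2.INTER_CUBIC) for x in(a,b)]))
cv2.imwrite("pics/a.png",cv2.resize(a,None,fx=2.9,fy=2.9,interpolation=cv2.INTER_CUBIC))
cv2.imwrite("pics/b.png",cv2.resize(b,None,fx=2.9,fy=2.9,interpolation=cv2.INTER_CUBIC))
E
```

```text
(no output)
```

View pics/a.png

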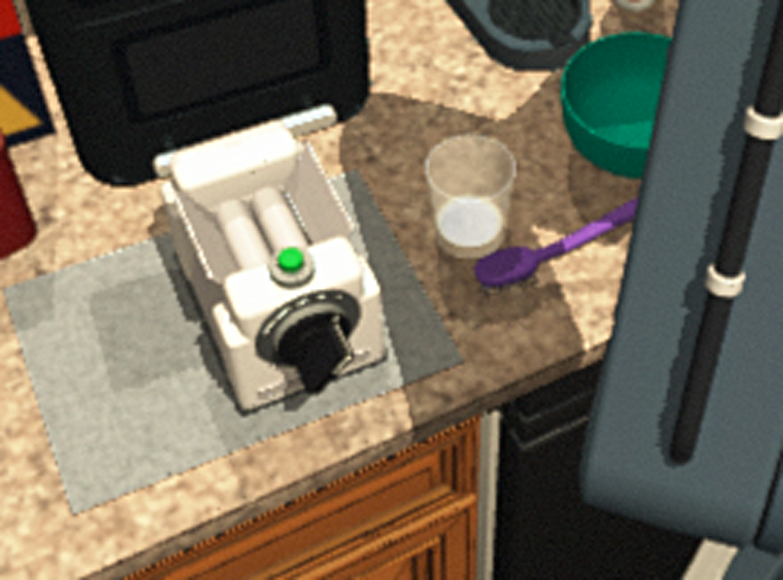

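View pics/b.png

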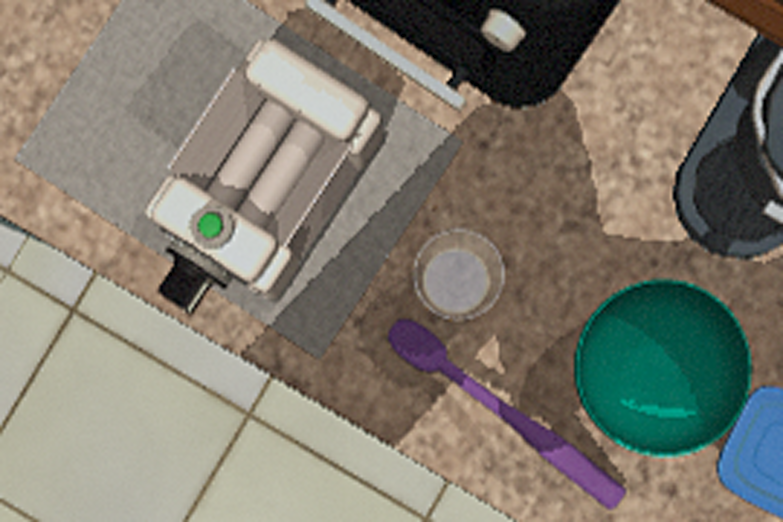

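```bash
cat > fit.py <<'E'
from h import *
np.set_printoptions(precision=4,suppress=True)
names=["roller","dial","dial_grip","dial_pointer","bezel"]
a=np.radians(-44)
loc={"roller":[0,0,0],"dial":[0,0,.1],"bezel":[0,0,.1],"dial_grip":[-.038,0,.1],"dial_pointer":[-.038,.022*np.sin(a),.1+.022*np.cos(a)]}
def W(v,X):
    return R.from_euler("z",v[2]).apply(X)+[v[0],v[1],.003]
obs=[];G=[];pics={}
for k in range(2):
  for c in["scene","top"]:
    p=cams.capture(c);pics[c]=p
    for l in names:
        for r in cams.pinpoint(p,l)[:1]:
            if r["p"]>.4: obs.append((p,l,np.array(r["location"]),c))
    hsv=cv2.cvtColor(p["pixels"],cv2.COLOR_RGB2HSV);m=cv2.inRange(hsv,(50,120,60),(70,255,255))
    n,_,st,ce=cv2.connectedComponentsWithStats(m)
    for i in range(1,n):
        if st[i,4]>15 and k==0: print(c,"green",ce[i],st[i,4]); G.append((p,ce[i]))
f=lambda v:np.concatenate([proj(p,W(v,np.array(loc[l])))-u for p,l,u,c in obs])
s=least_squares(f,[.4,.05,-.6],loss="soft_l1",x_scale=[.1,.1,1]);v=s.x
print("pose",v,np.degrees(v[2]))
for (p,l,u,c),e in zip(obs,f(v).reshape(-1,2)): print(c,l,u,e)
b=least_squares(lambda X:np.concatenate([proj(p,X)-u for p,u in G]),[.4,.05,.15]);print("button",b.x,b.fun,"local",R.from_euler("z",-v[2]).apply(b.x-[v[0],v[1],.003]))
np.save("pose.npy",v)
out=[]
for c,(y,x) in{"scene":(190,190),"top":(110,190)}.items():
    im=cv2.resize(pics[c]["pixels"][y:y+140,x:x+130,::-1],None,fx=3,fy=3,interpolation=cv2.INTER_CUBIC)
    d=lambda Q:tuple(int(t) for t in (proj(pics[c],W(v,np.array(Q,float)))-[x,y])*3+1)
    for Z in(0,.146):
        q=[(0,-.066,Z),(0,.066,Z),(.19,.066,Z),(.19,-.066,Z)]
        for i in range(4): cv2.line(im,d(q[i]),d(q[(i+1)%4]),(0,0,255),1)
    t=np.linspace(0,2*np.pi,40)
    for A in t: cv2.circle(im,d((-.0,.0315*np.sin(A),.1+.0315*np.cos(A))),1,(255,255,0),-1)
    n=np.array([np.sin(a),np.cos(a)]);m=np.array([n[1],-n[0]])
    for X in(-.0215,-.051):
        q=[(X,*(np.array([0,.1])+i*.025*n+j*.007*m)) for i,j in((1,1),(1,-1),(-1,-1),(-1,1))]
        for i in range(4): cv2.line(im,d(q[i]),d(q[(i+1)%4]),(0,255,255),1)
    out.append(im)
cv2.imwrite("pics/fit.png",np.hstack(out)[:, :800])
E
python3 fit.py
```

```text
scene green [368.8824  90.1765] 17
scene green [343.3478 101.8696] 23
scene green [249.625 219.375] 56
top green [507.2895 152.7105] 38
top green [252.06 157.18] 50
pose [ 0.4941  0.04   -0.5272] -30.208563939826846
scene roller [255.1 264.9] [ 2.9236 -0.2964]
scene dial [254.3 242.9] [ 0.3341 -1.3401]
scene dial_grip [262.3 254. ] [-1.1071 -0.353 ]
scene dial_pointer [265.5 246.3] [1.3458 0.8812]
scene bezel [254.5 243.3] [ 0.1341 -1.7401]
top roller [255.8 169.4] [-0.9623  0.6893]
top dial [250.9 168.5] [-0.8446 -2.0777]
top dial_grip [239.7 177.8] [2.6542 1.3086]
top dial_pointer [247.4 180.9] [-0.797   0.8187]
scene roller [259. 261.] [-0.9764  3.6036]
scene dial [254.1 244.3] [ 0.5341 -2.7401]
scene dial_grip [258.9 254.8] [ 2.2929 -1.153 ]
scene dial_pointer [311.7 208.1] [-44.8542  39.0812]
scene bezel [256.9 241. ] [-2.2659  0.5599]
top roller [252.2 170. ] [2.6377 0.0893]
top dial [250.9 168.1] [-0.8446 -1.6777]
top dial_grip [242.2 178.2] [0.1542 0.9086]
top dial_pointer [246.8 182.8] [-0.197  -1.0813]
button [ 0.5162 -0.2858  0.1715] [ -49.1538   46.8721  -23.6193   35.179    70.1035  -82.3265 -127.0561
    3.3442  128.1733   -1.1252] local [ 0.183  -0.2704  0.1685]
```

View pics/fit.png

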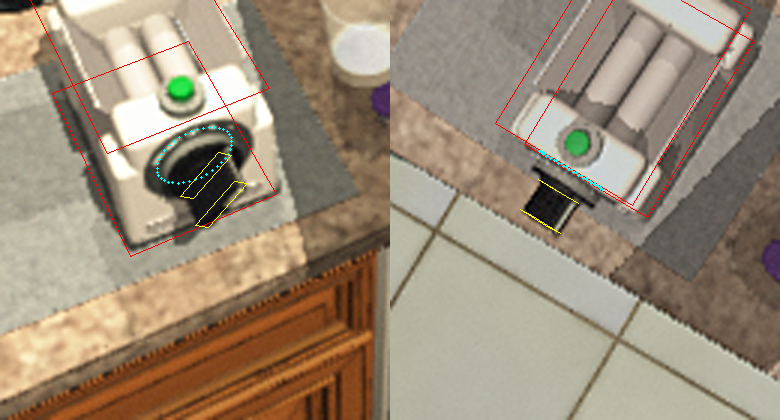

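```bash
python3 - <<'E'
from h import *
v=np.load("pose.npy")
for c,box in(("top",(195,90,330,200)),("scene",(195,165,295,275))):
    p=cams.capture(c);x0,y0,x1,y1=box
    g=cv2.cvtColor(p["pixels"],cv2.COLOR_RGB2GRAY)[y0:y1,x0:x1]
    g=cv2.resize(g,None,fx=3,fy=3,interpolation=cv2.INTER_CUBIC)
    L=cv2.createLineSegmentDetector().detect(g)[0][:,0]
    def P(u):
        o,d=ray(p,u);return (o+d*(.1-o[2])/d[2])[:2]
    for l in L:
        if np.hypot(*(l[2:]-l[:2]))<45: continue
        A,B=P(l[:2]/3+[x0,y0]),P(l[2:]/3+[x0,y0]);d=B-A
        an=np.degrees(np.arctan2(d[1],d[0]));an=(an+180)%180
        lo=lambda q:R.from_euler("z",-v[2]).apply([*(q-v[:2]),0])[:2].round(3)
        print(c,(l/3+[x0,y0,x0,y0]).round(0),"len%.3f ang %.1f rel90 %.1f"%(np.hypot(*d),an,an%90-90),lo(A),lo(B))
E
```

```text
top [278. 165. 289. 149.] len0.049 ang 147.8 rel90 -32.2 [ 0.041 -0.06 ] [ 0.09  -0.062]
top [232. 155. 266. 177.] len0.104 ang 57.3 rel90 -32.7 [0.002 0.055] [-0.003 -0.049]
top [289. 149. 300. 132.] len0.052 ang 147.3 rel90 -32.7 [ 0.091 -0.062] [ 0.142 -0.064]
top [272. 181. 281. 167.] len0.042 ang 147.4 rel90 -32.6 [-0.003 -0.066] [ 0.038 -0.068]
top [238. 165. 258. 178.] len0.060 ang 57.5 rel90 -32.5 [-0.012  0.028] [-0.015 -0.031]
top [272. 114. 260. 133.] len0.058 ang 147.5 rel90 -32.5 [0.145 0.022] [0.088 0.024]
top [267. 177. 276. 163.] len0.043 ang 148.0 rel90 -32.0 [-0.001 -0.05 ] [ 0.041 -0.051]
top [283. 121. 262. 152.] len0.097 ang 147.6 rel90 -32.4 [ 0.144 -0.011] [ 0.047 -0.007]
top [253. 140. 271. 114.] len0.083 ang 147.7 rel90 -32.3 [0.062 0.029] [0.145 0.026]
top [312. 129. 276. 185.] len0.171 ang 147.6 rel90 -32.4 [ 0.165 -0.087] [-0.006 -0.081]
top [256. 150. 243. 141.] len0.039 ang 57.0 rel90 -33.0 [0.044 0.01 ] [0.046 0.05 ]
top [275. 162. 260. 153.] len0.044 ang 57.4 rel90 -32.6 [ 0.042 -0.048] [ 0.044 -0.004]
top [207. 187. 228. 199.] len0.063 ang 60.3 rel90 
[... 1103 characters left out ...]
. 229. 235. 245.] len0.050 ang 149.4 rel90 -30.6 [0.065 0.044] [0.015 0.044]
scene [289. 261. 284. 245.] len0.048 ang 138.5 rel90 -41.5 [-0.085 -0.048] [-0.037 -0.057]
scene [244. 219. 233. 199.] len0.074 ang 149.5 rel90 -30.5 [ 0.076 -0.003] [ 0.15  -0.003]
scene [237. 198. 245. 216.] len0.065 ang 146.0 rel90 -34.0 [ 0.147 -0.013] [ 0.082 -0.009]
scene [227. 251. 234. 271.] len0.058 ang 143.0 rel90 -37.0 [0.007 0.066] [-0.051  0.073]
scene [215. 195. 251. 183.] len0.096 ang 57.5 rel90 -32.5 [0.18  0.031] [ 0.176 -0.065]
scene [224. 203. 233. 222.] len0.068 ang 147.1 rel90 -32.9 [0.147 0.02 ] [0.079 0.023]
scene [210. 216. 222. 241.] len0.085 ang 148.6 rel90 -31.4 [0.122 0.066] [0.038 0.067]
```

```bash
cat > fit2.py <<'E'
from h import *
np.set_printoptions(precision=4,suppress=True)
yaw=np.radians(-32.5);a=np.radians(-44)
n=np.array([np.sin(a),np.cos(a)]);m=np.array([n[1],-n[0]])
t=np.linspace(0,2*np.pi,48)
P=[cams.capture("scene"),cams.capture("top")]
D=[]
for p in P:
    D.append(cv2.resize((p["pixels"].max(2)<60).astype(np.float32),None,fx=4,fy=4,interpolation=cv2.INTER_LINEAR)>.5)
bar=np.array([(X,*(np.array([0,.1])+i*.025*n+j*.007*m)) for X in(-.018,-.051) for i in(1,-1) for j in(1,-1)])
def mask(p,x,y,T,z=0):
    W=lambda X:R.from_euler("z",yaw).apply(X)+[x,y,.003+z]
    M=np.zeros((1600,2560),np.uint8)
    sk=np.array([(X,.0315*np.sin(q),.1+.0315*np.cos(q)) for X in(0,-T) for q in t])
    for S in(bar,sk):
        h=cv2.convexHull(((proj(p,W(S))+.5)*4-.5).astype(np.float32)).astype(np.int32)
        cv2.fillConvexPoly(M,h,1)
    return M>0
best={}
c0=np.load("pose.npy")[:2]
B=[(720,1160,900,1200),(600,840,900,1120)]
for T in(.006,.010,.014,.0215):
  for dx in np.arange(-.016,.017,.002):
    for dy in np.arange(-.016,.017,.002):
      s=[]
      for p,d,(r0,r1,q0,q1) in zip(P,D,B):
        M=mask(p,c0[0]+dx,c0[1]+dy,T)[r0:r1,q0:q1];d=d[r0:r1,q0:q1]
        near=cv2.dilate(M.astype(np.uint8),np.ones((25,25)))>0
        s.append((M&d).sum()/((M|d)&near).sum())
      for k,val in(("scene",s[0]),("top",s[1]),("both",sum(s))):
        if val>best.get(k,(0,))[0]: best[k]=(val,T,c0[0]+dx,c0[1]+dy)
for k,b in best.items(): print(k,np.array(b))
_,T,x,y=best["both"]
np.save("pose.npy",[x,y,yaw])
G=[(P[0],[249.6,219.4]),(P[1],[252.06,157.18])]
b=least_squares(lambda X:np.concatenate([proj(p,X)-u for p,u in G]),[.5,.05,.15]);print("button",b.x,b.fun,"local",R.from_euler("z",-yaw).apply(b.x-[x,y,.003]))
o=[]
for p,d,(r0,r1,q0,q1) in zip(P,D,B):
    im=cv2.resize(p["pixels"][:,:,::-1],None,fx=4,fy=4,interpolation=cv2.INTER_CUBIC)
    for M,c in((mask(p,x,y,T),(0,0,255)),(d,(0,255,0))):
        cs,_=cv2.findContours(M.astype(np.uint8),0,2);cv2.drawContours(im,cs,-1,c,1)
    o.append(cv2.resize(im[r0-20:r1+20,q0-40:q1+40],(390,450)))
cv2.imwrite("pics/fit2.png",np.hstack(o))
E
python3 fit2.py
```

```text
scene [0.6539 0.006  0.4921 0.052 ]
top [0.5358 0.006  0.4961 0.038 ]
both [1.1373 0.014  0.4821 0.046 ]
button [0.5111 0.0276 0.1623] [ 0.0435  0.0054 -0.0241 -0.0408] local [0.0343 0.0001 0.1593]
```

View pics/fit2.png

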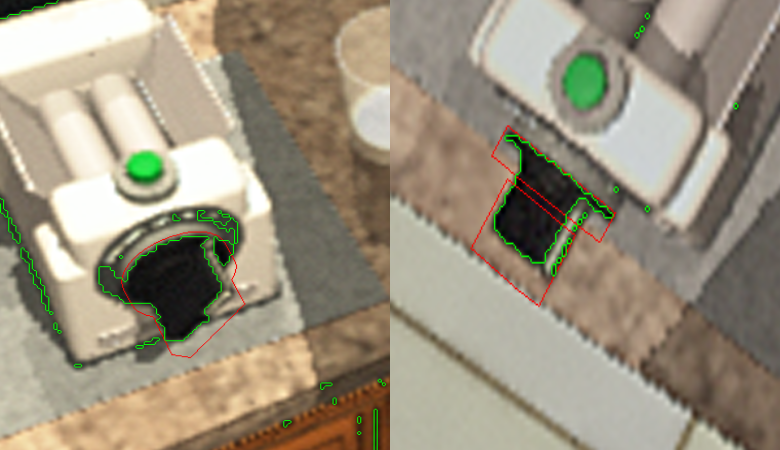

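Emit:
drive_tool:
  deltas:
    - [1,[0,0,-1.5],[0,0,0]]
    - [1,[0,0,-3],[0,0,0]]
    - [1,[0,0,-4],[0,0,0]]
    - [1,[0,0,-4],[0,0,0]]
    - [1,[0,0,-4],[0,0,0]]

```text
time: 3.02
position: [0.1796, -0.5195, 0.3903]
ee_rot: [-0.001, 0.986, 0.166, -0.0]
contact_force: [0.0, 0.4, -0.1]
finger_gap: 1.0
gripper_force: 0.0
```

```bash
cat > log.py <<'E'
from h import *
import json,os
np.set_printoptions(precision=4,suppress=True)
s=ctrl.get_state();d={k:np.asarray(v).tolist() for k,v in s.items()}
open("log.jsonl","a").write(json.dumps(d)+"\n")
print(s["time"],"q",s["qpos"],"p",s["position"],"F",s["contact_force"],"T",s["ft_torque"],"gap",s["finger_gap"],s["gripper_force"])
q=s["qpos"];z=lambda a:R.from_euler("z",a);y=lambda a:R.from_euler("y",a)
M=z(q[0])*y(q[1]+q[2])*z(q[3])*y(q[4])*z(q[5]+np.pi/2)
print("rot err deg",np.degrees((M.inv()*rot()).magnitude()))
E
python3 log.py
```

```text
3.025 q [-1.3226  0.2386  1.4154 -0.      1.4889 -0.0846] p [ 0.1796 -0.5195  0.3903] F [ 0.0111  0.367  -0.06  ] T [ 0.024  -0.036   0.0012] gap 1.0001625782031924 0.0
rot err deg 3.080259342197417e-14
```

```bash
python3 - <<'E'
from h import *
np.set_printoptions(precision=4,suppress=True)
yaw=np.radians(-32.5);Rz=R.from_euler("z",yaw)
p=cams.capture("scene");t=cams.capture("top")
def at(p,u,z):
    o,d=ray(p,u);return o+d*(z-o[2])/d[2]
print("bezel scene",at(p,[256.5,242.4],.103))
print("bar end top",at(t,[241.9,183.9],.103)+Rz.apply([.051,0,0]))
print("grip top",at(t,[241.1,177.6],.103)+Rz.apply([.038,0,0]), "scene",at(p,[261.5,254.8],.103)+Rz.apply([.038,0,0]))
print("bar lateral mid",at(t,[242.8,180.2],.103)+Rz.apply([.038,0,0]))
print("dial top",at(t,[250.4,167.9],.103),"scene",at(p,[254.3,244],.103))
b=np.array([.5111,.0276,.1623])
for n in("bezel","dial_grip","dial"):
  for q in(p,t): print(n,[(np.round(x["location"],1),round(x["p"],2)) for x in cams.pinpoint(q,n)[:1]])
for x,y in((.494,.04),(.4925,.0415)): print("btn local",Rz.inv().apply(b-[x,y,.003]))
E
```

```text
bezel scene [0.489  0.0396 0.103 ]
bar end top [0.492  0.0326 0.103 ]
grip top [0.4972 0.042  0.103 ] scene [0.4909 0.0409 0.103 ]
bar lateral mid [0.4905 0.0375 0.103 ]
dial top [0.4903 0.039  0.103 ] scene [0.4906 0.046  0.103 ]
bezel [(array([256.9, 245.7]), 0.97)]
bezel [(array([246.2, 166.4]), 0.74)]
dial_grip [(array([258.7, 255.5]), 0.61)]
dial_grip []
dial [(array([252.8, 243.8]), 0.83)]
dial [(array([251.5, 166.3]), 0.64)]
btn local [ 0.0211 -0.0013  0.1593]
btn local [ 0.0232 -0.0017  0.1593]
```

Emit:
drive_tool:
  deltas:
    - [1,[1.0,-1.2,0],[0,0,0]]
    - [1,[2.1,-2.5,0],[0,0,0]]
    - [1,[3.2,-3.8,0],[0,0,0]]
    - [1,[4.3,-5.1,0],[0,0,0]]
    - [1,[5.3,-6.3,0],[0,0,0]]
    - [1,[6.4,-7.6,0],[0,0,0]]
    - [1,[7.5,-8.9,0],[0,0,0]]
    - [1,[8.5,-10.1,0],[0,0,0]]
    - [1,[9.6,-11.4,0],[0,0,0]]
    - [1,[10.7,-12.7,0],[0,0,0]]

```text
time: 4.68
position: [0.4044, 0.0657, 0.3915]
ee_rot: [0.0, 0.986, 0.166, 0.0]
contact_force: [1.9, -1.0, 0.3]
finger_gap: 0.999
gripper_force: 0.0
```

```bash
python3 log.py
```

```text
4.675 q [ 0.0475 -0.0489  1.7307 -0.0001  1.4588  1.2852] p [0.4044 0.0657 0.3915] F [ 1.9065 -1.0326  0.3033] T [-0.0942 -0.0376 -0.0221] gap 0.9991464417808541 0.0
rot err deg 1.4926962242842127e-14
```

Emit:
drive_tool:
  deltas:
    - [1,[10.7,-12.7,0],[0,0,0]]

```text
time: 4.8
position: [0.4269, 0.1241, 0.3915]
ee_rot: [0.0, 0.986, 0.166, 0.0]
contact_force: [0.3, -1.5, 1.7]
finger_gap: 1.0
gripper_force: 0.0
```

```bash
python3 log.py
```

```text
4.8 q [ 0.1782  0.0234  1.6597 -0.0002  1.4577  1.4158] p [0.4269 0.1241 0.3915] F [ 0.3451 -1.4832  1.7401] T [-0.0255  0.022  -0.0194] gap 0.9995336696417915 0.0
rot err deg 1.8358908596591425e-14
```

Emit:
drive_tool:
  deltas:
    - [1,[0,0,0],[0.96,0.28,0]]
    - [1,[0,0,0],[1.9,0.56,0]]
    - [1,[0,0,0],[2.9,0.84,0]]
    - [1,[0,0,0],[3.8,1.1,0]]
    - [1,[0,0,0],[4.8,1.4,0]]
    - [1,[0,0,0],[4.8,1.4,0]]

```text
time: 5.55
position: [0.4266, 0.1207, 0.3899]
ee_rot: [-0.42, 0.894, 0.148, 0.048]
contact_force: [0.4, 0.0, 0.0]
finger_gap: 1.0
gripper_force: 0.0
```

```bash
python3 log.py; cat > kin.py <<'E'
from h import *
import json
np.set_printoptions(precision=4,suppress=True)
D=[json.loads(l) for l in open("log.jsonl")]
D.append(dict(qpos=[-1.3226,.3512,1.6524,0,1.1391,-.0846],position=[.1796,-.5195,.2308]))
zr=lambda a:R.from_euler("z",a);yr=lambda a:R.from_euler("y",a)
def fk(k,q):
    a1,d1,L2,e,L3,L6,lat=k
    M=zr(q[0])*yr(q[1]+q[2])*zr(q[3])*yr(q[4])*zr(q[5]+np.pi/2)
    p=zr(q[0]).apply(np.array([a1,lat,d1])+yr(q[1]).apply([0,0,L2])+yr(q[1]+q[2]).apply([e,0,L3]))+M.apply([0,0,L6])
    return p,M
K=least_squares(lambda k:np.concatenate([(fk(k,d["qpos"])[0]-d["position"])*1e3 for d in D]+[1e-3*(k-[0,.3,.4,0,.4,.25,.046])*1e1]),[0,.3,.4,0,.4,.25,.046])
kin=K.x
if __name__=="__main__": print(kin,np.abs(K.fun).max())
E
python3 kin.py
```

```text
5.55 q [-0.2906  0.0872  1.8228  0.8078  1.5979  0.817 ] p [0.4266 0.1207 0.3899] F [0.3921 0.0106 0.03  ] T [-0.3121 -0.0331 -0.0104] gap 0.9998848224935744 0.0
rot err deg 2.715503333969648e-14
[0.     0.2587 0.4873 0.0407 0.4378 0.2649 0.0465] 0.017234301281698894
```

```bash
cat > ik.py <<'E'
from kin import *
lo=np.array([-2.75,-.79,.01,-1.57,.07,-2.87]);hi=np.array([2.75,2.1,2.65,4.71,3.14,2.87])
yaw=np.radians(-32.5);Rm=R.from_euler("z",yaw);O=np.array([.4915,.04,.003])
def target(x,al,flip,tilt=0):
    # tool z = machine x ; tool y perpendicular to bar at pointer angle al
    a=np.radians(al);y=np.array([0,np.cos(a),-np.sin(a)])*(1 if flip==0 else -1);z=np.array([1,0,0]);xx=np.cross(y,z)
    return O+Rm.apply([x,0,.1]),Rm*R.from_matrix(np.stack([xx,y,z],1))
def ik(P,M,seeds):
    S=[]
    for s in seeds:
        f=lambda q:np.concatenate([(fk(kin,q)[0]-P)*10,(M.inv()*fk(kin,q)[1]).as_rotvec()])
        r=least_squares(f,np.clip(s,lo+1e-6,hi-1e-6),bounds=(lo,hi))
        if r.cost<1e-8 and not any(np.abs(r.x-t).max()<.01 for t in S): S.append(r.x)
    return S
if __name__=="__main__":
    g=np.random.default_rng(0);seeds=g.uniform(lo,hi,(40,6))
    for fl in(0,1):
      for x in(-.12,-.027):
        for al in(-44,23):
            print(fl,x,al,*ik(*target(x,al,fl),seeds),sep="\n  ")
E
python3 ik.py
```

```text
0
  -0.12
  -44
  [0.8196 0.9847 2.321  4.5308 1.6007 2.5002]
0
  -0.12
  23
  [0.8196 0.9847 2.321  4.5308 1.6007 1.3308]
0
  -0.027
  -44
  [0.5278 0.973  2.286  4.2395 1.6245 2.4432]
0
  -0.027
  23
  [0.5278 0.973  2.286  4.2395 1.6245 1.2739]
1
  -0.12
  -44
  [ 0.8196  0.9847  2.321   4.5308  1.6007 -0.6414]
1
  -0.12
  23
  [ 0.8196  0.9847  2.321   4.5308  1.6007 -1.8108]
1
  -0.027
  -44
  [ 0.5278  0.973   2.286   4.2395  1.6245 -0.6984]
1
  -0.027
  23
  [ 0.5278  0.973   2.286   4.2395  1.6245 -1.8677]
```

```bash
cat > plan.py <<'E'
from ik import *
def rows(P0,M0,poses):
    for P,M in poses:
        print("[1,",(M0.inv().apply(P-P0)/.04).round(1).tolist(),",",(np.degrees((M0.inv()*M).as_rotvec())/10).round(1).tolist(),"],")
if __name__=="__main__":
    q0=ctrl.get_state()["qpos"];g=np.random.default_rng(0);seeds=g.uniform(lo,hi,(40,6))
    for fl in(0,1):
        P,M=target(-.14,-44,fl);P=P+[0,0,.2]
        print(fl,*ik(P,M,seeds),sep="\n ")
    fl=0
    P,M=target(-.14,-44,fl);P=P+[0,0,.2];G=ik(P,M,seeds)[0]
    N=28;Q=[q0+(G-q0)*i/N for i in range(N+1)]
    T=[fk(kin,q) for q in Q]
    for i in range(0,N+1,4): print(i,T[i][0],"z",T[i][1].as_matrix()[:,2])
    print(max(np.degrees((T[i][1].inv()*T[i+1][1]).magnitude()) for i in range(N)),max(np.linalg.norm(T[i][0]-T[i+1][0]) for i in range(N)))
    for s in range(0,N,10): print("call");rows(*T[s],T[s+1:s+11])
E
python3 plan.py
```

```text
0
 [0.8867 0.326  2.4028 4.6053 1.524  1.9285]
1
 [ 0.8867  0.326   2.4028  4.6053  1.524  -1.2131]
0 [0.4266 0.1207 0.3899] z [-0.0377  0.7654 -0.6424]
4 [0.4388 0.2533 0.463 ] z [ 0.0088  0.9819 -0.189 ]
8 [0.4512 0.3188 0.5398] z [0.123  0.9552 0.2692]
12 [0.4742 0.3266 0.5818] z [0.3389 0.7378 0.5838]
16 [0.4982 0.2969 0.5674] z [0.61   0.4209 0.6714]
20 [0.5008 0.247  0.4988] z [0.8383 0.0807 0.5392]
24 [0.4615 0.1853 0.3997] z [ 0.9303 -0.2436  0.2742]
28 [0.3734 0.1152 0.303 ] z [ 0.8434 -0.5373 -0.    ]
7.96402946932381 0.042269483673403045
call
[1, [0.4, -0.8, 0.5] , [0.7, 0.3, 0.2] ],
[1, [0.8, -1.7, 0.9] , [1.4, 0.5, 0.4] ],
[1, [1.1, -2.5, 1.2] , [2.1, 0.7, 0.7] ],
[1, [1.4, -3.3, 1.4] , [2.8, 0.9, 1.0] ],
[1, [1.7, -4.0, 1.5] , [3.5, 1.0, 1.3] ],
[1, [2.0, -4.6, 1.5] , [4.2, 1.2, 1.7] ],
[1, [2.2, -5.1, 1.4] , [4.9, 1.3, 2.1] ],
[1, [2.5, -5.6, 1.4] , [5.5, 1.4, 2.5] ],
[1, [2.7, -5.9, 1.2] , [6.2, 1.5, 3.0] ],
[1, [2.9, -6.1, 1.1] , [6.8, 1.5, 3.4] ],
call
[1, [0.1, -0.2, 0.1] , [0.6, 0.2, 0.5] ],
[1, [0.2, -0.4, 0.2] , [1.2, 0.4, 1.0] ],
[1, [0.3, -0.6, 0.1] , [1.8, 0.6, 1.4] ],
[1, [0.5, -0.6, 0.0] , [2.4, 0.8, 1.9] ],
[1, [0.7, -0.7, -0.2] , [2.9, 1.0, 2.4] ],
[1, [0.9, -0.6, -0.5] , [3.5, 1.2, 2.8] ],
[1, [1.1, -0.5, -0.8] , [4.1, 1.4, 3.2] ],
[1, [1.3, -0.3, -1.3] , [4.6, 1.7, 3.6] ],
[1, [1.5, -0.1, -1.8] , [5.2, 2.0, 4.0] ],
[1, [1.6, 0.2, -2.3] , [5.8, 2.2, 4.4] ],
call
[1, [0.3, -0.5, -0.5] , [0.6, 0.2, 0.3] ],
[1, [0.5, -0.9, -1.0] , [1.2, 0.4, 0.6] ],
[1, [0.8, -1.4, -1.6] , [1.8, 0.5, 0.8] ],
[1, [1.0, -1.8, -2.3] , [2.4, 0.6, 1.0] ],
[1, [1.1, -2.3, -3.0] , [3.0, 0.7, 1.1] ],
[1, [1.2, -2.7, -3.8] , [3.6, 0.8, 1.3] ],
[1, [1.3, -3.1, -4.7] , [4.2, 0.8, 1.3] ],
[1, [1.2, -3.5, -5.6] , [4.8, 0.8, 1.4] ],
```

Emit:
drive_tool:
  deltas:
    - [1,[0.4,-0.8,0.5],[0.7,0.3,0.2]]
    - [1,[0.8,-1.7,0.9],[1.4,0.5,0.4]]
    - [1,[1.1,-2.5,1.2],[2.1,0.7,0.7]]
    - [1,[1.4,-3.3,1.4],[2.8,0.9,1.0]]
    - [1,[1.7,-4.0,1.5],[3.5,1.0,1.3]]
    - [1,[2.0,-4.6,1.5],[4.2,1.2,1.7]]
    - [1,[2.2,-5.1,1.4],[4.9,1.3,2.1]]
    - [1,[2.5,-5.6,1.4],[5.5,1.4,2.5]]
    - [1,[2.7,-5.9,1.2],[6.2,1.5,3.0]]
    - [1,[2.9,-6.1,1.1],[6.8,1.5,3.4]]

```text
time: 6.8
position: [0.4582, 0.3306, 0.5686]
ee_rot: [0.85, -0.502, 0.151, 0.053]
contact_force: [0.7, -0.3, -0.3]
finger_gap: 0.997
gripper_force: 0.0
```

Emit:
drive_tool:
  deltas:
    - [1,[0.1,-0.2,0.1],[0.6,0.2,0.5]]
    - [1,[0.2,-0.4,0.2],[1.2,0.4,1.0]]
    - [1,[0.3,-0.6,0.1],[1.8,0.6,1.4]]
    - [1,[0.5,-0.6,0.0],[2.4,0.8,1.9]]
    - [1,[0.7,-0.7,-0.2],[2.9,1.0,2.4]]
    - [1,[0.9,-0.6,-0.5],[3.5,1.2,2.8]]
    - [1,[1.1,-0.5,-0.8],[4.1,1.4,3.2]]
    - [1,[1.3,-0.3,-1.3],[4.6,1.7,3.6]]
    - [1,[1.5,-0.1,-1.8],[5.2,2.0,4.0]]
    - [1,[1.6,0.2,-2.3],[5.8,2.2,4.4]]

```text
time: 8.05
position: [0.4985, 0.2503, 0.5005]
ee_rot: [0.86, 0.05, 0.473, 0.186]
contact_force: [-0.2, 0.3, 0.9]
finger_gap: 0.999
gripper_force: 0.0
```

```bash
python3 log.py; sed -i 's/N=28/N=10/' plan.py; python3 plan.py
```

```text
8.05 q [0.554  0.2585 2.2372 3.5119 1.5527 1.6261] p [0.4985 0.2503 0.5005] F [-0.188   0.2525  0.8536] T [-0.015   0.3986 -0.0168] gap 0.998585253220974 0.0
rot err deg 3.543500491252794e-14
0
 [0.8867 0.3259 2.4028 4.6053 1.524  1.9284]
1
 [ 0.8867  0.3259  2.4028  4.6053  1.524  -1.2132]
0 [0.4985 0.2503 0.5005] z [0.8326 0.0895 0.5466]
4 [0.4725 0.2003 0.4217] z [ 0.9248 -0.1756  0.3375]
8 [0.4142 0.1446 0.3398] z [ 0.9001 -0.4228  0.105 ]
5.565296347621362 0.03143035623651762
call
[1, [0.2, -0.4, -0.4] , [0.5, 0.2, 0.2] ],
[1, [0.4, -0.7, -0.8] , [1.0, 0.3, 0.4] ],
[1, [0.6, -1.1, -1.2] , [1.5, 0.4, 0.6] ],
[1, [0.8, -1.5, -1.7] , [1.9, 0.5, 0.8] ],
[1, [0.9, -1.9, -2.3] , [2.4, 0.6, 0.9] ],
[1, [1.1, -2.2, -2.9] , [2.9, 0.7, 1.1] ],
[1, [1.2, -2.6, -3.5] , [3.4, 0.8, 1.1] ],
[1, [1.2, -2.9, -4.2] , [3.9, 0.8, 1.2] ],
[1, [1.2, -3.3, -4.9] , [4.4, 0.8, 1.3] ],
[1, [1.2, -3.6, -5.6] , [4.9, 0.8, 1.3] ],
```

Tracking well. Continue, and print the delta to the low pre-grasp pose.

Emit:
drive_tool:
  deltas:
    - [1,[0.2,-0.4,-0.4],[0.5,0.2,0.2]]
    - [1,[0.4,-0.7,-0.8],[1.0,0.3,0.4]]
    - [1,[0.6,-1.1,-1.2],[1.5,0.4,0.6]]
    - [1,[0.8,-1.5,-1.7],[1.9,0.5,0.8]]
    - [1,[0.9,-1.9,-2.3],[2.4,0.6,0.9]]
    - [1,[1.1,-2.2,-2.9],[2.9,0.7,1.1]]
    - [1,[1.2,-2.6,-3.5],[3.4,0.8,1.1]]
    - [1,[1.2,-2.9,-4.2],[3.9,0.8,1.2]]
    - [1,[1.2,-3.3,-4.9],[4.4,0.8,1.3]]
    - [1,[1.2,-3.6,-5.6],[4.9,0.8,1.3]]

```text
time: 9.3
position: [0.3742, 0.1142, 0.3021]
ee_rot: [0.702, 0.441, 0.555, 0.07]
contact_force: [1.7, 0.4, -1.1]
finger_gap: 0.996
gripper_force: 0.0
```

```bash
cat > to.py <<'E'
import sys
from ik import *
# usage: to.py x alpha [flip] -> delta in tool units from measured pose, plus local pose
def show(x,al,fl=0):
    s=ctrl.get_state();M0=rot();P0=s["position"]
    P,M=target(x,al,fl)
    print("delta",(M0.inv().apply(P-P0)/.04).round(3),(np.degrees((M0.inv()*M).as_rotvec())/10).round(3))
    print("local TCP mm",Rm.inv().apply(P0-O)*1e3,"F local",Rm.inv().apply(s["contact_force"]),"T local",Rm.inv().apply(s["ft_torque"]),"gap mm",s["finger_gap"]*85,s["gripper_force"],"t",s["time"])
    y=Rm.inv().apply(M0.as_matrix()[:,1]);print("tool angle",np.degrees(np.arctan2(-y[2],y[1])))
if __name__=="__main__": show(float(sys.argv[1]),float(sys.argv[2]))
E
python3 log.py; python3 to.py -.11 -44
```

```text
9.3 q [0.8832 0.326  2.4006 4.6088 1.5204 1.9281] p [0.3742 0.1142 0.3021] F [ 1.6841  0.3815 -1.0514] T [ 0.2915  0.3776 -0.0099] gap 0.9957223087340932 0.0
rot err deg 7.427208110787916e-15
delta [ 3.582 -3.452  0.743] [-0.039  0.003 -0.011]
local TCP mm [-138.8479   -0.4364  299.1093] F local [ 1.2154  1.2266 -1.0514] T local [ 0.043   0.4751 -0.0099] gap mm 84.63639624239792 0.0 t 9.3
tool angle -44.114770450832495
```

Emit:
drive_tool:
  deltas:
    - [1,[0.7,-0.7,0],[0,0,0]]
    - [1,[1.4,-1.4,0],[0,0,0]]
    - [1,[2.1,-2.1,0],[0,0,0]]
    - [1,[2.9,-2.8,0],[0,0,0]]
    - [1,[3.58,-3.45,0],[-0.04,0,0]]
    - [1,[3.58,-3.45,0],[-0.04,0,0]]
    - [1,[3.58,-3.45,0.4],[-0.04,0,0]]
    - [1,[3.58,-3.45,0.74],[-0.04,0,0]]
    - [1,[3.58,-3.45,0.74],[-0.04,0,0]]

```text
time: 10.42
position: [0.3989, 0.0967, 0.1045]
ee_rot: [0.704, 0.438, 0.554, 0.07]
contact_force: [-0.1, -0.3, 0.2]
finger_gap: 1.0
gripper_force: 0.0
```

```bash
python3 to.py -.07 -44; python3 - <<'E'
from h import *
o=[]
for c in("scene","top"):
    p=cams.capture(c);s=ctrl.get_state();print(c,proj(p,s["position"]),[ (np.round(r["location"],1),round(r["p"],2)) for n in("dial_grip","bezel") for r in cams.pinpoint(p,n)[:1]])
    y,x=(175,195) if c=="scene" else(110,190)
    o.append(cv2.resize(p["pixels"][y:y+110,x:x+110,::-1],(395,395),interpolation=cv2.INTER_CUBIC))
cv2.imwrite("pics/pre.png",np.hstack(o))
E
```

```text
delta [0.065 0.009 0.964] [-0.005  0.023  0.   ]
local TCP mm [-108.5831   -1.9264  101.5275] F local [ 0.1014 -0.3237  0.1522] T local [ 0.0105  0.4642 -0.0262] gap mm 85.03090376589093 0.0 t 10.425
tool angle -43.99631806163796
scene [274.17632925 278.2468288 ] [(array([312.8, 208.6]), 0.22)]
top [227.09229516 203.59908322] [(array([241.9, 178.3]), 0.81), (array([249.5, 164.7]), 0.98)]
```

View pics/pre.png

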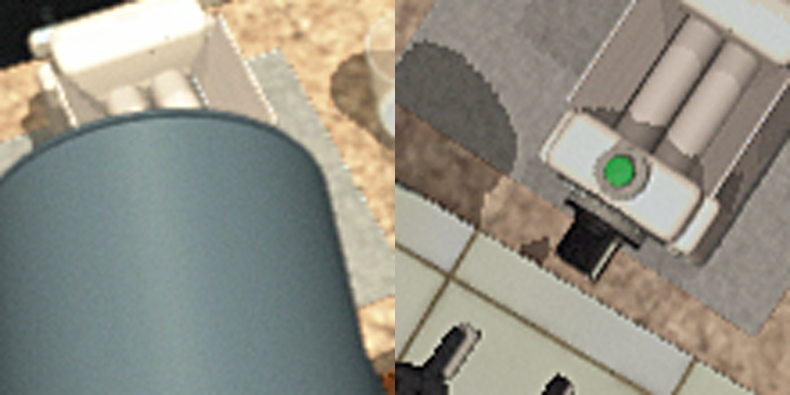

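Emit:
drive_tool:
  deltas:
    - [1,[0.06,0,0.5],[0,0.02,0]]
    - [1,[0.06,0,1.0],[0,0.02,0]]
    - [1,[0.06,0,1.5],[0,0.02,0]]
    - [1,[0.06,0,2.0],[0,0.02,0]]
    - [1,[0.06,0,2.0],[0,0.02,0]]
    - [1,[0.06,0,2.0],[0,0.02,0]]

```text
time: 11.48
position: [0.4659, 0.0545, 0.1012]
ee_rot: [0.703, 0.437, 0.556, 0.069]
contact_force: [-0.3, 1.2, 0.3]
finger_gap: 0.999
gripper_force: 0.0
```

```bash
python3 to.py -.027 -44
```

```text
delta [-0.004  0.059  0.06 ] [-0.009  0.002  0.029]
local TCP mm [-29.3988  -1.5893  98.2401] F local [-0.8613  0.8385  0.3412] T local [-0.0055  0.4771 -0.0316] gap mm 84.91035876496962 0.0 t 11.475
tool angle -43.70985486962795
```

Emit:
drive_tool:
  deltas:
    - [0.6,[0,0.05,0.05],[0,0,-0.03]]
    - [0.3,[0,0.05,0.05],[0,0,-0.03]]
    - [0.3,[0,0.05,0.05],[0,0,-0.03]]
    - [0.26,[0,0.05,0.05],[0,0,-0.03]]
    - [0.23,[0,0.05,0.05],[0,0,-0.03]]
    - [0.23,[0,0.05,0.05],[0,0,-0.03]]

```text
time: 12.22
position: [0.4688, 0.0542, 0.1026]
ee_rot: [0.704, 0.436, 0.557, 0.067]
contact_force: [0.1, -0.9, 0.6]
finger_gap: 0.228
gripper_force: 0.0
```

```bash
python3 to.py -.027 -44; python3 - <<'E'
from h import *
p=cams.capture("top");cv2.imwrite("pics/cl.png",cv2.resize(p["pixels"][140:215,205:285,::-1],None,fx=7,fy=7,interpolation=cv2.INTER_CUBIC))
E
```

```text
delta [-0.003  0.01  -0.005] [-0.01   0.004  0.057]
local TCP mm [-26.8102  -0.1975  99.6333] F local [ 0.5044 -0.6903  0.6459] T local [ 0.0082  0.4902 -0.0119] gap mm 19.387841730143805 0.0 t 12.225
tool angle -43.426352507974755
```

View pics/cl.png

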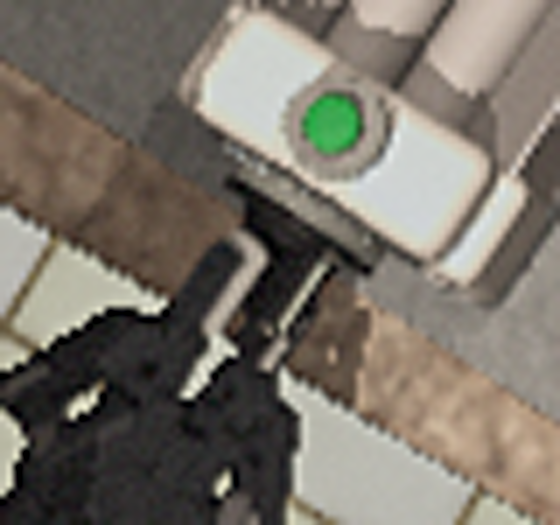

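Emit:
drive_tool:
  deltas:
    - [0.19,[0,0.01,0],[0,0,0.05]]
    - [0.17,[0,0.01,0],[0,0,0.05]]
    - [0,[0,0.01,0],[0,0,0.05]]
    - [0,[0,0.01,0],[0,0,0.05]]
    - [0,[0,0.01,0],[0,0,0.05]]

```text
time: 12.9
position: [0.4688, 0.0545, 0.1028]
ee_rot: [0.703, 0.438, 0.556, 0.07]
contact_force: [-5.0, 1.9, -0.3]
finger_gap: 0.154
gripper_force: 59.0
```

```bash
python3 to.py -.027 -44
```

```text
delta [-0.003  0.003 -0.001] [-0.011  0.002  0.01 ]
local TCP mm [-26.9522   0.0006  99.817 ] F local [-5.2201 -1.0869 -0.3136] T local [ 0.0153  0.6705 -0.0861] gap mm 13.125662752697915 58.975592851638794 t 12.9
tool angle -43.90415716250312
```

Emit:
drive_tool:
  deltas:
    - [0,[0,0,-0.05],[0,0,0]]
    - [0,[0,0,-0.1],[0,0,0]]
    - [0,[0,0,-0.15],[0,0,0]]
    - [0,[0,0,-0.2],[0,0,0]]
    - [0,[0,0,-0.2],[0,0,0]]

```text
time: 13.52
position: [0.4624, 0.0586, 0.1028]
ee_rot: [0.703, 0.439, 0.555, 0.07]
contact_force: [5.2, -5.5, -0.7]
finger_gap: 0.151
gripper_force: 58.6
```

```bash
python3 to.py -.035 -44
```

```text
delta [-0.004  0.002 -0.012] [-0.014  0.008  0.004]
local TCP mm [-34.5254   0.0517  99.8384] F local [ 7.3308 -1.8188 -0.7445] T local [ 0.0256  0.7557 -0.2288] gap mm 12.828402009409295 58.626097440719604 t 13.525
tool angle -43.96364145389623
```

Emit:
drive_tool:
  deltas:
    - [0,[0,0,-0.01],[0,0,-0.5]]
    - [0,[0,0,-0.01],[0,0,-1.0]]
    - [0,[0,0,-0.01],[0,0,-1.5]]
    - [0,[0,0,-0.01],[0,0,-2.0]]
    - [0,[0,0,-0.01],[0,0,-2.4]]
    - [0,[0,0,-0.01],[0,0,-2.4]]

```text
time: 14.28
position: [0.4621, 0.0587, 0.1028]
ee_rot: [0.702, 0.313, 0.634, -0.079]
contact_force: [5.2, -6.5, -2.7]
finger_gap: 0.149
gripper_force: 58.7
```

```bash
python3 to.py -.035 -20
```

```text
delta [-0.005  0.003 -0.003] [-0.019  0.001  0.01 ]
local TCP mm [-34.8608  -0.0502  99.758 ] F local [ 7.8507 -2.7226 -2.714 ] T local [-0.0263  0.8932 -0.3317] gap mm 12.632548718344006 58.722490668296814 t 14.275
tool angle -19.899537461711763
```

Emit:
drive_tool:
  deltas:
    - [0,[0,0,0],[0,0,-0.5]]
    - [0,[0,0,0],[0,0,-1.0]]
    - [0,[0,0,0],[0,0,-1.5]]
    - [0,[0,0,0],[0,0,-2.0]]
    - [0,[0,0,0],[0,0,-2.38]]
    - [0,[0,0,0],[0,0,-2.38]]

```text
time: 15.02
position: [0.462, 0.0586, 0.1027]
ee_rot: [0.671, 0.176, 0.685, -0.222]
contact_force: [5.5, -7.0, -3.0]
finger_gap: 0.146
gripper_force: 58.7
```

```bash
python3 to.py -.035 4
```

```text
delta [-0.007  0.004 -0.003] [-0.019 -0.008 -0.009]
local TCP mm [-34.8735  -0.1852  99.7178] F local [ 8.4047 -2.9649 -2.9596] T local [-0.0582  0.92   -0.399 ] gap mm 12.432991602950267 58.72156262397766 t 15.025
tool angle 3.9084952641236645
```

Emit:
drive_tool:
  deltas:
    - [0,[0,0,0.02],[0,0,0]]
    - [0,[0,0,0.04],[0,0,0]]
    - [0,[0,0,0.06],[0,0,0]]
    - [0,[0,0,0.07],[0,0,0]]
    - [0,[0,0,0.07],[0,0,0]]

```text
time: 15.65
position: [0.4643, 0.0571, 0.1027]
ee_rot: [0.671, 0.176, 0.685, -0.222]
contact_force: [3.4, -6.6, -2.3]
finger_gap: 0.156
gripper_force: 58.9
```

```bash
python3 to.py -.035 4
```

```text
delta [-0.008  0.004 -0.072] [-0.018 -0.008 -0.014]
local TCP mm [-32.1061  -0.2087  99.7062] F local [ 6.4301 -3.7566 -2.2858] T local [-0.0684  0.8531 -0.4172] gap mm 13.227871324929662 58.856937289237976 t 15.65
tool angle 3.862666610193817
```

Emit:
drive_tool:
  deltas:
    - [0.18,[0,0,0],[0,0,0]]
    - [0.18,[0,0,0],[0,0,0]]
    - [0.18,[0,0,0],[0,0,0]]
    - [0.18,[0,0,0],[0,0,0]]

```text
time: 16.15
position: [0.4642, 0.0576, 0.103]
ee_rot: [0.671, 0.175, 0.685, -0.221]
contact_force: [-1.6, -0.3, -0.1]
finger_gap: 0.183
gripper_force: 0.0
```

```bash
python3 to.py -.035 4
```

```text
delta [-0.001 -0.005 -0.064] [-0.009 -0.004 -0.013]
local TCP mm [-32.4438   0.1889  99.9596] F local [-1.2065 -1.0843 -0.1029] T local [-0.0076  0.5023 -0.0165] gap mm 15.539415423294075 0.0 t 16.15
tool angle 3.8684356995670055
```

Emit:
drive_tool:
  deltas:
    - [0.18,[0,0,0],[0,0,-0.1]]
    - [0.18,[0,0,0],[0,0,-0.2]]
    - [0.18,[0,0,0],[0,0,-0.3]]
    - [0.18,[0,0,0],[0,0,-0.4]]
    - [0.18,[0,0,0],[0,0,-0.4]]

```text
time: 16.77
position: [0.4641, 0.0573, 0.1028]
ee_rot: [0.663, 0.151, 0.691, -0.245]
contact_force: [-2.5, -1.6, -1.9]
finger_gap: 0.178
gripper_force: 1.7
```

```bash
python3 to.py -.035 4
```

```text
delta [-0.006  0.002 -0.063] [-0.012 -0.008  0.391]
local TCP mm [-32.4674  -0.1158  99.7778] F local [-1.1991 -2.6948 -1.9498] T local [ 0.1197  0.8415 -0.5362] gap mm 15.163387041617955 1.7147699060296873 t 16.775
tool angle 7.912261672073181
```

Emit:
drive_tool:
  deltas:
    - [0.18,[0,0,0],[0,0,-0.1]]
    - [0.18,[0,0,0],[0,0,-0.15]]
    - [0.18,[0,0,0],[0,0,-0.15]]

```text
time: 17.15
position: [0.4641, 0.0574, 0.1028]
ee_rot: [0.66, 0.142, 0.693, -0.253]
contact_force: [-3.6, -2.8, -4.1]
finger_gap: 0.182
gripper_force: 4.2
```

```bash
python3 to.py -.035 4
```

```text
delta [-0.005  0.    -0.064] [-0.011 -0.007  0.539]
local TCP mm [-32.4502  -0.0539  99.8112] F local [-1.5289 -4.3199 -4.1179] T local [ 0.1307  1.0112 -0.8132] gap mm 15.449305286820417 4.2456627046340145 t 17.15
tool angle 9.3946413744678
```

Emit:
drive_tool:
  deltas:
    - [0.18,[0,0,0],[0,0,-0.1]]
    - [0.18,[0,0,0],[0,0,-0.1]]

```text
time: 17.4
position: [0.4641, 0.0574, 0.1029]
ee_rot: [0.658, 0.136, 0.694, -0.259]
contact_force: [-3.7, -4.0, -3.1]
finger_gap: 0.179
gripper_force: 3.7
```

```bash
python3 to.py -.035 4|tail -2
```

```text
local TCP mm [-32.4463  -0.0319  99.8647] F local [-1.0177 -5.3777 -3.137 ] T local [ 0.1125  0.9775 -0.8123] gap mm 15.19533568804053 3.6623358029464725 t 17.4
tool angle 10.410407459446034
```

Emit:
drive_tool:
  deltas:
    - [0.18,[0,0,0],[0,0,-0.1]]
    - [0.18,[0,0,0],[0,0,-0.1]]

```text
time: 17.65
position: [0.4641, 0.0574, 0.1028]
ee_rot: [0.655, 0.13, 0.695, -0.265]
contact_force: [-3.5, -3.4, -2.9]
finger_gap: 0.18
gripper_force: 4.5
```

```bash
python3 to.py -.035 4|tail -2; python3 - <<'E'
from h import *
p=cams.capture("top");cv2.imwrite("pics/t1.png",cv2.resize(p["pixels"][140:215,205:285,::-1],None,fx=7,fy=7,interpolation=cv2.INTER_CUBIC))
E
```

```text
local TCP mm [-32.4381  -0.0754  99.8457] F local [-1.081  -4.7501 -2.935 ] T local [ 0.1208  0.9624 -0.798 ] gap mm 15.299792183319683 4.521539884444792 t 17.65
tool angle 11.411814945252832
```

Emit:
drive_tool:
  deltas:
    - [0.18,[0,0,0],[0,0,-0.1]]
    - [0.18,[0,0,0],[0,0,-0.1]]

```text
time: 17.95
position: [0.4641, 0.0574, 0.1029]
ee_rot: [0.653, 0.124, 0.696, -0.271]
contact_force: [-3.4, -3.6, -2.5]
finger_gap: 0.176
gripper_force: 5.4
```

```bash
python3 to.py -.035 4|tail -2
```

```text
local TCP mm [-32.4547  -0.0683  99.8552] F local [-0.9437 -4.8394 -2.4587] T local [ 0.1872  0.9927 -0.8042] gap mm 14.950821367565023 5.396360015147366 t 17.95
tool angle 12.408792662521229
```

Emit:
drive_tool:
  deltas:
    - [0.18,[0,0,0],[0,0,-0.1]]
    - [0.18,[0,0,0],[0,0,-0.1]]

```text
time: 18.2
position: [0.4641, 0.0574, 0.1029]
ee_rot: [0.651, 0.118, 0.698, -0.276]
contact_force: [-3.8, -4.1, -3.0]
finger_gap: 0.181
gripper_force: 4.4
```

```bash
python3 to.py -.035 4|tail -2
```

```text
local TCP mm [-32.4338  -0.0798  99.8572] F local [-0.9569 -5.4849 -3.0033] T local [ 0.1745  0.9692 -0.8511] gap mm 15.40008031607201 4.406530958949588 t 18.2
tool angle 13.411306163493487
```

Emit:
drive_tool:
  deltas:
    - [0.18,[0,0,0],[0,0,-0.1]]
    - [0.18,[0,0,0],[0,0,-0.1]]

```text
time: 18.45
position: [0.4641, 0.0574, 0.1028]
ee_rot: [0.648, 0.112, 0.699, -0.282]
contact_force: [-3.6, -3.8, -3.3]
finger_gap: 0.183
gripper_force: 5.3
```

```bash
python3 to.py -.035 4|tail -2
```

```text
local TCP mm [-32.457   -0.078   99.8213] F local [-0.9798 -5.1492 -3.3322] T local [ 0.1026  0.9756 -0.8927] gap mm 15.596938330453549 5.286558672669344 t 18.45
tool angle 14.411554689167147
```

Emit:
drive_tool:
  deltas:
    - [0.18,[0,0,0],[0,0,-0.1]]
    - [0.18,[0,0,0],[0,0,-0.1]]

```text
time: 18.7
position: [0.4641, 0.0574, 0.1029]
ee_rot: [0.646, 0.106, 0.699, -0.288]
contact_force: [-3.0, -4.0, -3.1]
finger_gap: 0.183
gripper_force: 4.2
```

```bash
python3 to.py -.035 4|tail -2
```

```text
local TCP mm [-32.4469  -0.0673  99.8517] F local [-0.3748 -4.9635 -3.0718] T local [ 0.201   1.0294 -0.8539] gap mm 15.574202476102274 4.238601947436109 t 18.7
tool angle 15.411911484745646
```

Emit:
drive_tool:
  deltas:
    - [0.18,[0,0,0],[0,0,-0.1]]
    - [0.18,[0,0,0],[0,0,-0.1]]

```text
time: 18.95
position: [0.4641, 0.0574, 0.1029]
ee_rot: [0.643, 0.1, 0.7, -0.293]
contact_force: [-2.8, -4.1, -3.5]
finger_gap: 0.18
gripper_force: 4.9
```

```bash
python3 to.py -.035 4|tail -2
```

```text
local TCP mm [-32.4356  -0.075   99.8666] F local [-0.1593 -4.9131 -3.5233] T local [ 0.1176  0.9551 -0.8281] gap mm 15.30428586353726 4.902889294316992 t 18.95
tool angle 16.40876409736147
```

Emit:
drive_tool:
  deltas:
    - [0.18,[0,0,0],[0,0,-0.1]]
    - [0.18,[0,0,0],[0,0,-0.1]]

```text
time: 19.2
position: [0.4641, 0.0574, 0.1029]
ee_rot: [0.641, 0.094, 0.701, -0.299]
contact_force: [-3.1, -4.8, -3.1]
finger_gap: 0.179
gripper_force: 3.6
```

```bash
python3 to.py -.035 4|tail -2
```

```text
local TCP mm [-32.4107  -0.044   99.8921] F local [ 0.0079 -5.6998 -3.0718] T local [ 0.1239  0.9616 -0.8197] gap mm 15.191043310454583 3.6005965918593574 t 19.2
tool angle 17.405894170775188
```

Emit:
drive_tool:
  deltas:
    - [0.18,[0,0,0],[0,0,-0.1]]
    - [0.18,[0,0,0],[0,0,-0.1]]

```text
time: 19.45
position: [0.4642, 0.0573, 0.1029]
ee_rot: [0.638, 0.088, 0.702, -0.304]
contact_force: [-3.0, -4.8, -3.1]
finger_gap: 0.183
gripper_force: 3.9
```

```bash
python3 to.py -.035 4|tail -2
```

```text
local TCP mm [-32.375   -0.0745  99.8891] F local [ 0.0339 -5.6992 -3.0516] T local [ 0.0694  1.0077 -0.8195] gap mm 15.515723743976269 3.855986854468938 t 19.45
tool angle 18.403312038748314
```

Emit:
drive_tool:
  deltas:
    - [0.18,[0,0,0],[0,0,-0.1]]
    - [0.18,[0,0,0],[0,0,-0.1]]

```text
time: 19.7
position: [0.4642, 0.0574, 0.103]
ee_rot: [0.635, 0.081, 0.703, -0.31]
contact_force: [-1.1, -4.9, -2.0]
finger_gap: 0.182
gripper_force: 2.5
```

```bash
python3 to.py -.035 4|tail -2
```

```text
local TCP mm [-32.3336  -0.0052  99.9537] F local [ 1.7115 -4.72   -1.9937] T local [ 0.0798  0.8343 -0.7832] gap mm 15.51004525916029 2.529586095151899 t 19.7
tool angle 19.39672828003464
```

Emit:
drive_tool:
  deltas:
    - [0.18,[0,0,0],[0,0,-0.1]]
    - [0.18,[0,0,0],[0,0,-0.1]]

```text
time: 19.95
position: [0.4643, 0.0574, 0.1031]
ee_rot: [0.633, 0.075, 0.703, -0.316]
contact_force: [-0.2, -4.9, -1.1]
finger_gap: 0.179
gripper_force: 2.5
```

```bash
python3 to.py -.035 4|tail -2
```

```text
local TCP mm [-32.2848   0.0523 100.0681] F local [ 2.4961 -4.2356 -1.1173] T local [ 0.093   0.7725 -0.7829] gap mm 15.209877610063423 2.457176070638525 t 19.95
tool angle 20.38384530781091
```

Emit:
drive_tool:
  deltas:
    - [0.3,[0,0,0],[0,0,0.0]]
    - [0.3,[0,0,0],[0,0,0]]
    - [0.3,[0,0,0],[0,0,0]]
    - [0.3,[0,0,0],[0,0,0]]

```text
time: 20.45
position: [0.4643, 0.0577, 0.103]
ee_rot: [0.633, 0.075, 0.703, -0.315]
contact_force: [-0.4, -0.1, -0.0]
finger_gap: 0.304
gripper_force: 0.0
```

```bash
python3 to.py -.035 20|tail -2;  python3 - <<'E'
from h import *
b=cv2.imread("pics/t1.png")[:,140:]
p=cams.capture("top");print([(np.round(r["location"],1),round(r["p"],2)) for n in("dial_grip","dial_pointer","dial","bezel") for r in cams.pinpoint(p,n)[:1]])
t=cv2.resize(p["pixels"][140:215,205:285,::-1],None,fx=7,fy=7,interpolation=cv2.INTER_CUBIC)[:,140:]
cv2.imwrite("pics/cmp.png",np.hstack([b[:,:390],t[:,:390]]))
E
```

```text
local TCP mm [-32.4322   0.2867 100.0082] F local [-0.2932 -0.3404 -0.0382] T local [0.0346 0.4513 0.0247] gap mm 25.8809434806813 0.0 t 20.45
tool angle 20.36359829267332
[(array([242.6, 177. ]), 0.55), (array([237.7, 177.5]), 0.66), (array([249.5, 166.4]), 0.62), (array([246.7, 166.7]), 0.85)]
```

View pics/cmp.png

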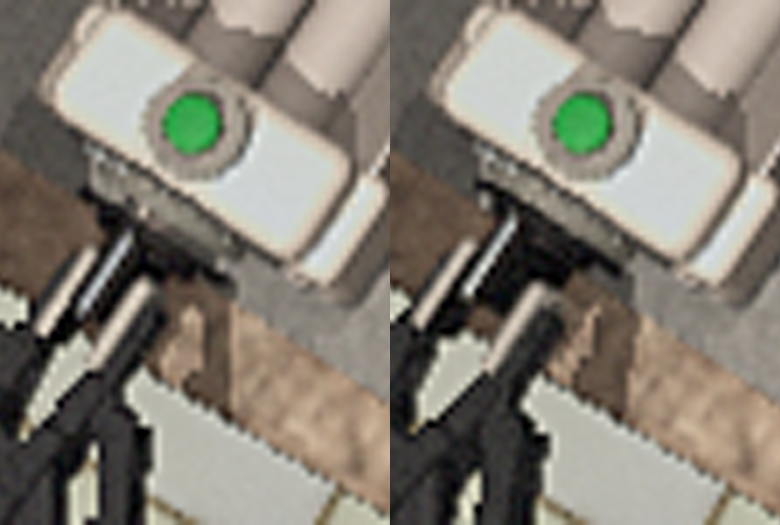

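Emit:
drive_tool:
  deltas:
    - [0.2,[0,0,0],[0,0,0.1]]
    - [0.18,[0,0,0],[0,0,0.1]]
    - [0.18,[0,0,0],[0,0,0.1]]

```text
time: 21.08
position: [0.4642, 0.0575, 0.1029]
ee_rot: [0.635, 0.081, 0.703, -0.31]
contact_force: [0.5, 0.2, 0.7]
finger_gap: 0.184
gripper_force: 0.0
```

```bash
python3 to.py -.035 20|tail -2
```

```text
local TCP mm [-32.4155   0.1344  99.9222] F local [0.3165 0.4026 0.7473] T local [ 0.0175  0.5123 -0.0384] gap mm 15.657303648248524 0.0 t 21.075
tool angle 19.373449014520634
```

Emit:
drive_tool:
  deltas:
    - [0.18,[0,0,0],[0,0,-0.1]]
    - [0.18,[0,0,0],[0,0,-0.1]]

```text
time: 21.32
position: [0.4642, 0.0575, 0.1029]
ee_rot: [0.633, 0.075, 0.703, -0.315]
contact_force: [0.5, -0.6, 0.2]
finger_gap: 0.181
gripper_force: 0.3
```

```bash
python3 to.py -.035 20|tail -2
```

```text
local TCP mm [-32.4259   0.0791  99.9204] F local [ 0.7178 -0.2454  0.161 ] T local [ 0.0317  0.5516 -0.165 ] gap mm 15.412120453505814 0.3061040583997965 t 21.325
tool angle 20.404835807866103
```

Emit:
drive_tool:
  deltas:
    - [0.18,[0,0,0],[0,0,-0.1]]
    - [0.18,[0,0,0],[0,0,-0.1]]

```text
time: 21.58
position: [0.4641, 0.0574, 0.1029]
ee_rot: [0.63, 0.069, 0.704, -0.321]
contact_force: [-0.7, -2.1, -0.9]
finger_gap: 0.176
gripper_force: 0.8
```

```bash
python3 to.py -.035 20|tail -2
```

```text
local TCP mm [-32.4285  -0.0501  99.8612] F local [ 0.5663 -2.1132 -0.9067] T local [ 0.0394  0.6386 -0.2932] gap mm 14.978712215099193 0.8069540103315376 t 21.575
tool angle 21.405184481198095
```

Emit:
drive_tool:
  deltas:
    - [0.18,[0,0,0],[0,0,-0.1]]
    - [0.18,[0,0,0],[0,0,-0.1]]

```text
time: 21.82
position: [0.4641, 0.0574, 0.1029]
ee_rot: [0.627, 0.063, 0.705, -0.327]
contact_force: [-2.2, -2.6, 0.2]
finger_gap: 0.182
gripper_force: 1.3
```

```bash
python3 to.py -.035 20|tail -2
```

```text
local TCP mm [-32.4365  -0.0562  99.8614] F local [-0.4787 -3.4341  0.1694] T local [ 0.0757  0.6292 -0.5107] gap mm 15.504049950980848 1.280517601990141 t 21.825
tool angle 22.407295389965075
```

Emit:
drive_tool:
  deltas:
    - [0.18,[0,0,0],[0,0,-0.1]]
    - [0.18,[0,0,0],[0,0,-0.1]]

```text
time: 22.08
position: [0.4642, 0.0575, 0.1029]
ee_rot: [0.624, 0.057, 0.705, -0.332]
contact_force: [-1.3, -2.1, -0.4]
finger_gap: 0.177
gripper_force: 1.3
```

```bash
python3 to.py -.035 20|tail -2
```

```text
local TCP mm [-32.4271   0.1225  99.9064] F local [ 0.0655 -2.4457 -0.4038] T local [ 0.0456  0.6576 -0.4734] gap mm 15.007857983583515 1.2530984084150987 t 22.075
tool angle 23.39567732551942
```

Emit:
drive_tool:
  deltas:
    - [0.18,[0,0,0],[0,0,-0.1]]
    - [0.18,[0,0,0],[0,0,-0.1]]

```text
time: 22.32
position: [0.4642, 0.0575, 0.1029]
ee_rot: [0.621, 0.051, 0.706, -0.337]
contact_force: [-2.1, -2.4, -1.5]
finger_gap: 0.184
gripper_force: 1.3
```

```bash
python3 to.py -.035 20|tail -2
```

```text
local TCP mm [-32.4227   0.1273  99.9319] F local [-0.4747 -3.1358 -1.5432] T local [ 0.0017  0.5991 -0.51  ] gap mm 15.609422071054745 1.306772991665639 t 22.325
tool angle 24.393202440551672
```

Emit:
drive_tool:
  deltas:
    - [0.18,[0,0,0],[0,0,-0.1]]
    - [0.18,[0,0,0],[0,0,-0.1]]

```text
time: 22.58
position: [0.4642, 0.0574, 0.1029]
ee_rot: [0.618, 0.044, 0.706, -0.343]
contact_force: [-2.3, -3.8, -1.9]
finger_gap: 0.182
gripper_force: 1.7
```

```bash
python3 to.py -.035 20|tail -2
```

```text
local TCP mm [-32.4295   0.0232  99.8904] F local [ 0.1079 -4.4215 -1.9038] T local [-0.0303  0.6704 -0.6621] gap mm 15.50924975525859 1.7336448826245032 t 22.575
tool angle 25.403649071149623
```

Emit:
drive_tool:
  deltas:
    - [0.18,[0,0,0],[0,0,-0.1]]
    - [0.18,[0,0,0],[0,0,-0.1]]

```text
time: 22.82
position: [0.4641, 0.0574, 0.1029]
ee_rot: [0.615, 0.038, 0.706, -0.348]
contact_force: [-3.4, -5.1, -2.7]
finger_gap: 0.178
gripper_force: 4.0
```

```bash
python3 to.py -.035 20|tail -2;python3 - <<'E'
from h import *
p=cams.capture("top")
cv2.imwrite("pics/t3.png",cv2.resize(p["pixels"][140:215,205:285,::-1],None,fx=7,fy=7,interpolation=cv2.INTER_CUBIC))
E
```

```text
local TCP mm [-32.4419  -0.0593  99.875 ] F local [-0.0795 -6.1132 -2.6516] T local [ 0.1174  0.686  -0.7836] gap mm 15.149719068032176 4.045112920284737 t 22.825
tool angle 26.430145124834656
```

View pics/t3.png

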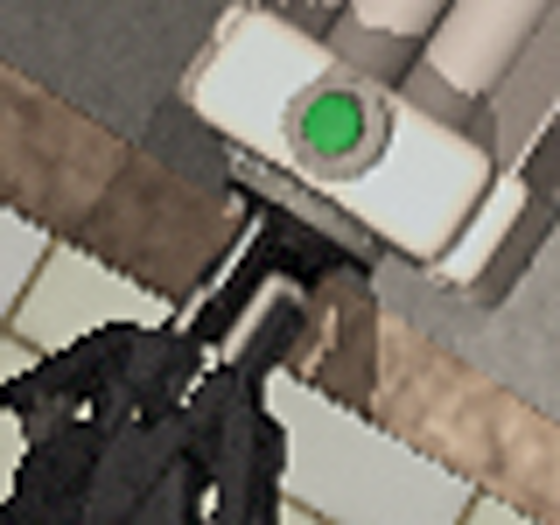

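Emit:
drive_tool:
  deltas:
    - [0.18,[0,0,0],[0,0,-0.1]]
    - [0.18,[0,0,0],[0,0,-0.1]]

```text
time: 23.12
position: [0.4641, 0.0573, 0.1029]
ee_rot: [0.612, 0.032, 0.707, -0.354]
contact_force: [-3.5, -4.2, -2.2]
finger_gap: 0.176
gripper_force: 8.0
```

```bash
python3 to.py -.035 20|tail -2
```

```text
local TCP mm [-32.4443  -0.1458  99.8664] F local [-0.6818 -5.4686 -2.2237] T local [ 0.3066  0.7178 -0.941 ] gap mm 14.953664636799175 8.047224251786247 t 23.125
tool angle 27.42648007054927
```

Emit:
drive_tool:
  deltas:
    - [0.25,[0,0,0],[0,0,0.3]]
    - [0.6,[0,0,0],[0,0,0.6]]
    - [1,[0,0,0],[0,0,0.6]]
    - [1,[0,0,0],[0,0,0.6]]
    - [1,[0,0,0],[0,0,0.6]]
    - [1,[0,0,-0.7],[0,0,0.6]]
    - [1,[0,0,-1.4],[0,0,0.6]]
    - [1,[0,0,-2.2],[0,0,0.6]]
    - [0,[0,0,-3.0],[0,0,0.6]]
    - [0,[0,0,-3.0],[0,0,0.6]]

```text
time: 24.38
position: [0.3625, 0.1237, 0.103]
ee_rot: [0.63, 0.068, 0.704, -0.32]
contact_force: [0.0, -0.1, 0.3]
finger_gap: 0.6
gripper_force: 0.0
```

```bash
python3 to.py -.11 20; cat > btn.py <<'E'
from ik import *
q0=ctrl.get_state()["qpos"];B=np.array([.5111,.0276,.1623])
g=np.random.default_rng(1);seeds=np.vstack([q0,g.uniform(lo,hi,(30,6))])
print("q0",q0)
for pit in(30,45,60,75,90):
  for roll in (0,90,180,270):
    M=Rm*R.from_euler("y",pit,degrees=True)*R.from_matrix(np.array([[0,0,1],[1,0,0],[0,1,0]],float))*R.from_euler("z",roll,degrees=True)
    for s in ik(B+[0,0,.03],M,seeds): print(pit,roll,s,"%.2f"%np.abs(s-q0).max())
E
python3 btn.py
```

```text
delta [ 0.012 -0.032  1.094] [0.013 0.001 0.14 ]
local TCP mm [-153.7616    1.2608  100.0204] F local [ 0.0768 -0.0427  0.317 ] T local [0.0206 0.4189 0.0212] gap mm 51.01613757033596 0.0 t 24.375
tool angle 21.39857683168029
q0 [0.9334 0.9828 2.3178 4.6408 1.5816 1.3559]
30 0 [0.3108 0.3267 2.2699 4.402  0.7752 2.5351] 1.18
30 90 [ 0.3108  0.3267  2.2699  4.402   0.7752 -2.1773] 3.53
30 180 [ 0.3108  0.3267  2.2699  4.402   0.7752 -0.6065] 1.96
30 270 [0.3108 0.3267 2.2699 4.402  0.7752 0.9643] 0.81
45 0 [ 0.2243  0.2305  2.1815 -1.373   0.5387  1.9626] 6.01
45 90 [ 0.2243  0.2305  2.1815 -1.373   0.5387 -2.7498] 6.01
45 180 [ 0.2243  0.2305  2.1815 -1.373   0.5387 -1.179 ] 6.01
45 270 [ 0.2243  0.2305  2.1815 -1.373   0.5387  0.3918] 6.01
60 0 [ 0.1292  0.2083  2.0644 -0.6596  0.5508  1.2106] 5.30
60 90 [ 0.1292  0.2083  2.0644 -0.6596  0.5508  2.7814] 5.30
60 180 [ 0.1292  0.2083  2.0644 -0.6596  0.5508 -1.931 ] 5.30
60 270 [ 0.1292  0.2083  2.0644 -0.6596  0.5508 -0.3602] 5.30
75 0 [ 0.0395  0.2467  1.9308 -0.2161  0.7591  0.7485] 4.86
75 90 [ 0.0395  0.2467  1.9308 -0.2161  0.7591  2.3193] 4.86
75 180 [ 0.0395  0.2467  1.9308 -0.2161  0.7591 -2.3931] 4.86
75 270 [ 0.0395  0.2467  1.9308 -0.2161  0.7591 -0.8223] 4.86
90 0 [-0.037   0.3285  1.7901 -0.      1.023   0.5302] 4.64
90 90 [-0.037   0.3285  1.7901  0.      1.023   2.101 ] 4.64
90 180 [-0.037   0.3285  1.7901 -0.      1.023  -2.6114] 4.64
90 270 [-0.037   0.3285  1.7901 -0.      1.023  -1.0406] 4.64
```

```bash
cat > btn2.py <<'E'
from plan import *
B=np.array([.5111,.0276,.1623])
Mb=Rm*R.from_euler("y",30,degrees=True)*R.from_matrix(np.array([[0,0,1],[1,0,0],[0,1,0]],float))*R.from_euler("z",270,degrees=True)
def bt(h): return B+Rm.apply([.003,0,0])-Mb.apply([.011,0,0])+[0,0,h],Mb
if __name__=="__main__":
    q0=ctrl.get_state()["qpos"];P0,M0=fk(kin,q0)
    w=ik(P0+[0,0,.11],M0,[q0])[0];e=ik(*bt(.06),[w]+[q0])[0]
    print(w,e)
    Q=[q0+(w-q0)*i/3 for i in(1,2,3)]+[w+(e-w)*i/7 for i in range(1,8)]
    T=[fk(kin,q) for q in Q]
    for t in T: print(Rm.inv().apply(t[0]-O)*1e3)
    rows(P0,M0,T)
E
python3 btn2.py
```

```text
[0.9334 0.6289 2.3988 4.6405 1.562  1.0837] [0.2923 0.2344 2.2371 4.513  0.7333 0.7913]
[-153.4458    5.5797  137.6898]
[-153.4511    5.5049  174.5262]
[-153.7616    1.2512  210.031 ]
[-126.2356    0.927   199.3994]
[-99.6802   1.5647 192.4035]
[-73.4983   2.7853 189.6992]
[-47.2901   3.9903 191.7771]
[-20.9026   4.4472 198.9457]
[  5.5497   3.3822 211.321 ]
[ 31.693    0.073  228.8263]
[1, [-0.9, -0.2, 0.0] , [0.0, 0.0, -0.0] ],
[1, [-1.8, -0.6, 0.0] , [0.0, 0.0, 0.0] ],
[1, [-2.6, -1.0, -0.0] , [-0.0, -0.0, 0.0] ],
[1, [-2.3, -0.9, 0.7] , [0.1, 0.7, 0.2] ],
[1, [-2.2, -0.8, 1.4] , [0.1, 1.3, 0.5] ],
[1, [-2.1, -0.8, 2.0] , [0.0, 1.8, 0.8] ],
[1, [-2.2, -0.8, 2.7] , [-0.1, 2.2, 1.1] ],
[1, [-2.3, -0.8, 3.3] , [-0.2, 2.6, 1.5] ],
[1, [-2.6, -1.0, 4.0] , [-0.4, 2.8, 1.8] ],
[1, [-3.0, -1.2, 4.6] , [-0.5, 3.0, 2.1] ],
```

Emit:
drive_tool:
  deltas:
    - [0,[-0.9,-0.2,0],[0,0,0]]
    - [0,[-1.8,-0.6,0],[0,0,0]]
    - [0,[-2.6,-1.0,0],[0,0,0]]
    - [0,[-2.3,-0.9,0.7],[0.1,0.7,0.2]]
    - [0,[-2.2,-0.8,1.4],[0.1,1.3,0.5]]
    - [0,[-2.1,-0.8,2.0],[0,1.8,0.8]]
    - [0,[-2.2,-0.8,2.7],[-0.1,2.2,1.1]]
    - [0,[-2.3,-0.8,3.3],[-0.2,2.6,1.5]]
    - [0,[-2.6,-1.0,4.0],[-0.4,2.8,1.8]]
    - [0,[-3.0,-1.2,4.6],[-0.5,3.0,2.1]]

```text
time: 25.62
position: [0.5182, 0.0201, 0.2328]
ee_rot: [0.477, 0.249, 0.831, -0.143]
contact_force: [0.5, 0.4, -1.8]
finger_gap: -0.004
gripper_force: 0.0
```

```bash
cat > b3.py <<'E'
from btn2 import *
import sys
h=float(sys.argv[1]);s=ctrl.get_state();M0=rot();P,M=bt(h)
print("delta",(M0.inv().apply(P-s["position"])/.04).round(3),(np.degrees((M0.inv()*M).as_rotvec())/10).round(3),"F",s["contact_force"],"t",s["time"],"corner-B mm",Rm.inv().apply(s["position"]+M0.apply([.011,0,0])-B)*1e3,"down in tool",M0.inv().apply([0,0,-1]))
E
python3 b3.py .02; python3 - <<'E'
from h import *
o=[]
for c in("scene","top"):
    p=cams.capture(c);y,x=(165,190) if c=="scene" else(110,190)
    o.append(cv2.resize(p["pixels"][y:y+110,x:x+110,::-1],(395,395),interpolation=cv2.INTER_CUBIC))
cv2.imwrite("pics/pb.png",np.hstack(o))
E
```

```text
delta [0.904 0.063 0.482] [-0.073 -0.029 -0.039] F [ 0.4809  0.3502 -1.8332] t 25.625 corner-B mm [ 4.5235 -2.4546 60.9723] down in tool [0.8635 0.0005 0.5043]
```

View pics/pb.png

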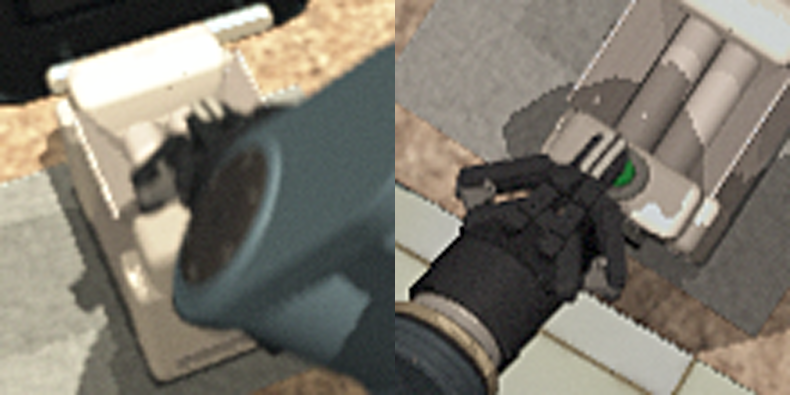

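Emit:
drive_tool:
  deltas:
    - [0,[0.25,0.06,0.12],[-0.07,-0.03,-0.04]]
    - [0,[0.5,0.06,0.25],[-0.07,-0.03,-0.04]]
    - [0,[0.7,0.06,0.37],[-0.07,-0.03,-0.04]]
    - [0,[0.9,0.06,0.48],[-0.07,-0.03,-0.04]]
    - [0,[0.9,0.06,0.48],[-0.07,-0.03,-0.04]]

```text
time: 26.35
position: [0.517, 0.0246, 0.1903]
ee_rot: [0.48, 0.241, 0.832, -0.141]
contact_force: [-0.3, 0.7, -1.0]
finger_gap: -0.002
gripper_force: 0.0
```

```bash
python3 b3.py .006
```

```text
delta [ 0.245 -0.015  0.197] [-0.005 -0.002  0.02 ] F [-0.2572  0.7179 -0.9503] t 26.35 corner-B mm [ 1.0916  0.5858 18.4378] down in tool [0.8659 0.0034 0.5002]
```

Emit:
drive_tool:
  deltas:
    - [0,[0.1,-0.01,0.09],[0,0,0.02]]
    - [0,[0.2,-0.01,0.17],[0,0,0.02]]
    - [0,[0.24,-0.01,0.2],[0,0,0.02]]
    - [0,[0.24,-0.01,0.2],[0,0,0.02]]

```text
time: 26.85
position: [0.5192, 0.0235, 0.1789]
ee_rot: [0.48, 0.243, 0.831, -0.139]
contact_force: [0.6, 0.2, -0.2]
finger_gap: 0.001
gripper_force: 0.0
```

```bash
python3 b3.py .003
```

```text
delta [ 0.095 -0.024  0.039] [ 0.003  0.002 -0.012] F [ 0.5701  0.1673 -0.1884] t 26.85 corner-B mm [3.5728 0.9565 7.0796] down in tool [ 0.8662 -0.0021  0.4997]
```

Emit:
drive_tool:
  deltas:
    - [0,[0.04,0,0.025],[0,0,0]]
    - [0,[0.065,0,0.037],[0,0,0]]
    - [0,[0.065,0,0.037],[0,0,0]]

```text
time: 27.22
position: [0.5194, 0.0236, 0.1762]
ee_rot: [0.481, 0.243, 0.831, -0.139]
contact_force: [0.3, 0.0, 0.7]
finger_gap: 0.001
gripper_force: 0.8
```

```bash
python3 b3.py .0
```

```text
delta [ 0.104 -0.027  0.04 ] [ 0.004  0.006 -0.014] F [0.2593 0.0104 0.7079] t 27.225 corner-B mm [3.6842 1.111  4.3931] down in tool [ 0.8666 -0.0025  0.4991]
```

Possibly first contact. Continue in 2 mm steps.

Emit:
drive_tool:
  deltas:
    - [0,[0.043,-0.02,0.025],[0,0,0]]
    - [0,[0.043,-0.02,0.025],[0,0,0]]

```text
time: 27.48
position: [0.5191, 0.023, 0.1742]
ee_rot: [0.481, 0.243, 0.831, -0.139]
contact_force: [1.1, 1.0, 2.2]
finger_gap: -0.003
gripper_force: 1.4
```

Emit:
drive_tool:
  deltas:
    - [0,[0.043,0,0.025],[0,0,0]]
    - [0,[0.043,0,0.025],[0,0,0]]

```text
time: 27.72
position: [0.5191, 0.023, 0.1723]
ee_rot: [0.481, 0.243, 0.831, -0.139]
contact_force: [1.0, 2.2, 5.8]
finger_gap: -0.003
gripper_force: 2.5
```

```bash
python3 b3.py .0
```

```text
delta [ 0.02 -0.01 -0.01] [ 0.005  0.008 -0.014] F [1.0259 2.1946 5.7727] t 27.725 corner-B mm [3.7666 0.4309 0.472 ] down in tool [ 0.8667 -0.0026  0.4988]
```

Emit:
drive_tool:
  deltas:
    - [0,[0.022,0,0.013],[0,0,0]]
    - [0,[0.022,0,0.013],[0,0,0]]

```text
time: 27.98
position: [0.5193, 0.023, 0.172]
ee_rot: [0.482, 0.243, 0.83, -0.139]
contact_force: [-3.3, 3.7, 11.7]
finger_gap: 0.004
gripper_force: 6.1
```

Emit:
drive_tool:
  deltas:
    - [0,[0.022,0,0.013],[0,0,0]]
    - [0,[0.022,0,0.013],[0,0,0]]

```text
time: 28.22
position: [0.5195, 0.0229, 0.1717]
ee_rot: [0.482, 0.243, 0.83, -0.139]
contact_force: [-9.0, 6.2, 19.9]
finger_gap: -0.003
gripper_force: 9.9
```

```bash
python3 b3.py .0
```

```text
delta [ 0.011 -0.014 -0.024] [ 0.006  0.029 -0.018] F [-9.0299  6.2233 19.8691] t 28.225 corner-B mm [ 4.107   0.5949 -0.1115] down in tool [ 0.8685 -0.0032  0.4957]
```

Emit:
drive_tool:
  deltas:
    - [0,[-0.2,0,-0.1],[0,0,0]]
    - [0,[-0.7,0,-0.4],[0,0,0]]
    - [0,[-1.5,0,-0.9],[0,0,0]]
    - [0,[-2.2,0,-1.8],[0,0,0]]
    - [0,[-2.7,0,-3.0],[0,0,0]]
    - [0,[-3.2,0,-4.4],[0,0,0]]
    - [0,[-3.6,0,-5.6],[0,0,0]]
    - [0,[-3.6,0,-5.6],[0,0,0]]
    - [0,[-3.6,0,-5.6],[0,0,0]]

```text
time: 29.35
position: [0.4468, 0.0383, 0.3228]
ee_rot: [0.516, 0.227, 0.816, -0.13]
contact_force: [-0.3, -0.6, -0.1]
finger_gap: 0.003
gripper_force: 0.0
```

```bash
python3 log.py; python3 - <<'E'
from h import *
o=[]
for c in("scene","top"):
    p=cams.capture(c);y,x=(175,195) if c=="scene" else(110,190)
    o.append(cv2.resize(p["pixels"][y:y+110,x:x+110,::-1],(395,395),interpolation=cv2.INTER_CUBIC))
cv2.imwrite("pics/end.png",np.hstack(o))
E
```

```text
29.35 q [ 0.415  -0.0667  2.3184  4.7113  0.8088  0.5561] p [0.4468 0.0383 0.3228] F [-0.2661 -0.5835 -0.0782] T [0.2004 0.3871 0.0291] gap 0.0026128942009491286 0.0
rot err deg 3.022573001410736e-14
```

View pics/end.png

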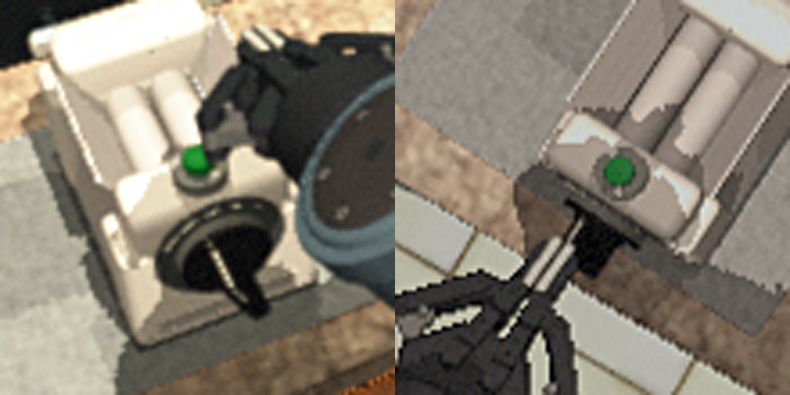

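Emit:
drive_tool:
  deltas:
    - [0,[0,0,0],[0,-0.6,0]]
    - [0,[0,0,0],[0,-1.2,0]]
    - [0,[0,0,0],[0,-1.2,0]]
    - [0,[0,0,0],[0,-1.2,0]]
    - [0,[0,0,0],[0,-1.2,0]]

```text
time: 30.08
position: [0.4471, 0.0383, 0.3236]
ee_rot: [0.599, 0.213, 0.757, -0.152]
contact_force: [0.1, -0.2, 0.1]
finger_gap: -0.002
gripper_force: 0.0
```

```bash
python3 log.py; python3 -c "
from bench import order;print(order.job_done())"
```

```text
30.075 q [0.4724 0.0445 2.3891 4.4176 1.0191 0.9008] p [0.4471 0.0383 0.3236] F [ 0.0973 -0.2197  0.1073] T [0.2154 0.3747 0.0004] gap -0.0015105704011284824 0.0
rot err deg 3.7565568908353283e-14
the job is handed in; nothing more can be done
None
```

The dial is locked in the three-dot notch and the start button was pressed fully. The job was handed in at about 30 s with the arm clear, but joint 4 read 4.711 rad during the final retreat, right at its 4.71 limit, which could count against it.

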